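Uncap a tilted grease nipple and hold a push-type grease gun on it

ROBOT

A 6-joint arm with a two-finger parallel gripper is mounted at the origin on the work surface. World frame = base frame: x ahead of the robot, y to its left, z up, the work surface at z = 0. Lengths are in m, angles in rad, forces in N, time in s.
With the tool pointing down it reaches from about 0.375 to 0.9 m from the base axis. Payload 3.1 kg.
Tool frame: the origin (TCP) lies between the finger pads; the fingertips stand 11 mm ahead of it and the grasp point (between the pads) lies 8 mm behind it; z points along the fingers, y is the direction in which the jaws open and shut (so a half turn about z gives the same grasp; the last joint's range is limited). The gripper opens to 85 mm and grips with 20 to 120 N. Pads are 22 mm wide; open, the fingers measure 114 mm over their backs; the gripper's body (76 mm by 85 mm) begins 54 mm behind the grasp point. The pads swing forward as they close: fully open they stand 13 mm farther back than shut.
Start: joints at [1.048, 0.527, 1.433, -0, 1.181, -0.178], TCP at [0.211, 0.588, 0.208] pointing down, gripper open.
Joint ranges: [-3.08, 3.08], [-0.75, 2.2], [0.22, 2.44], [-1.43, 4.57], [0, 2.65], [-2.85, 2.85]. Speed limits (rad/s): [2.79, 2.79, 3.14, 3.14, 3.14, 3.14].

INTERFACE

Orientations are given as a unit quaternion [x, y, z, w].
In Python, from station import manip gives the robot as it stands. The module is installed in compiled form; this text tells all that it offers.
- The arm moves only by the tool arm_command, never from a script. Its argument "rows" is a list of rows, each a list of 3 entries, a list of its own where there are three numbers: the shift along the world's x, y, z in mm, then the turn about the world's z in rad, then the closure, from -1 (fully open) to 1 (shut), so that 0 is half open. A call has 1 to 12 rows; each row shifts and turns the commanded pose from where the row before left it; what a row does not reach is not made up. A row lasts 1/8 s, in which the tool goes at most 62.5 mm and 10.7 degrees, less where a joint would pass 70% of its speed; a pose out of reach is approached as far as the arm can. A call with a gripper value outside its range is refused whole. The fingers move at their own pace and stop on an object; "squeeze" is the grip in N (left out, the last holds). Time passes only in rows, so rows that do not move let the fingers close. It gives the time, the measured TCP pose, the force and the opening at its end, in the units of the state.
- manip.sense(): the state, without advancing time (a new reading comes with each control period).
- manip.snapshot(name): name is "scene" or "side" or "wrist"; returns the picture (480x640x3 uint8, blue, green, red); there is no depth.
- manip.get_calibration(name): a dict with "fovy" (degrees; the focal length in pixels is half the picture's height over the tangent of half this angle, whatever the lens; pixels are square), "cx", "cy" (the principal point, pixels), "k1" (the pictures are not rectified: a ray, as slopes to the right and down, at radius r is drawn at 1 + k1 r^2 times it, then the intrinsics apply), "R" (3x3) and "t" (3): a world point X has camera coordinates R X + t. Camera axes: x right, y down, z forward; pixel columns grow to the right and rows downward; lengths in m; the calibration is good to about 2 mm. A picture is of the moment at which its call begins: read the wrist's pose just before it. get_calibration takes no time and is no camera call; for the wrist camera it gives the pose at the moment of the call.
- manip.sign_off(): hands the job in, once; it reports no verdict.
The state is a dict: "t": time; "q": joint angles; "qd": joint speeds; "tau": joint torques, N m; "tcp_pos": TCP position; "tool_rot": TCP orientation; "force": force on the tool from outside, world axes, zero at the start; "ft_torque": the same for the moment, N m; "finger_gap": opening from 0.0 (shut) to 1.0 (fully open).
Only numpy, scipy, OpenCV 4.12 (cv2) and the standard library are available. Lean on these libraries where they do the work, as an engineer would, in place of code of your own. Each camera call takes 0.05 s, during which the arm holds its last target.

TASK

Slide the red dust cap fully aside to uncover the tilted grease nipple, take the grease gun out of its holder, and press its nose squarely over the nipple so that the orange spring collar goes past its snap, right down to its stop. Finish while still holding the gun pressed home like that (do not let go or back off); leave the dust cap open, and do not disturb the dial gauge or the refractometer.

Things in the scene. Friction and masses are not known exactly. Their poses are not given: they have to be found in the camera images.
- machine: Fixed dark blue cast machine table, 200 x 180 x 30 mm high, with a slotted aluminium top. Origin: centre of its underside; z up, its -x side faces the robot at yaw 0. A yoke in the middle of its top (up to 74 mm high, 58 mm wide along y) carries the swivelling grease point, whose pivot lies 62 mm above the origin.
- swivel (a joint): Tilt of the grease point (rad): 0 is upright, positive leans its top towards the machine table's -x side (the robot's side), turning about the table's y axis; it differs from run to run, 0.15 to 0.5, and is clamped so stiffly that it stays put when pressed.
- nipple_tip (a point): Tip of the brass grease nipple, 54 mm from the pivot, under the dust cap at first. z axis: the nipple's axis, pointing out of the nipple (away from the machine, tilted); y axis: the machine table's y axis; x axis: away from the robot, rising with the tilt. The nipple is a 9 mm rod, its tip tapering to 4.4 mm; the orange collar's flat top (23 mm across) lies 12 mm below the tip at rest.
- collar (a joint): How far the orange spring collar is pushed down along the nipple's axis (m): 0 at rest, stop at 0.009. Its spring starts at 8 N, rises to about 15 N near 0.002, then snaps through, dropping to about 6 N near 0.008 and 8 N at the stop; it always springs back when let go.
- dust_cap (a joint): How far the red dust cap has slid aside (m) along the nipple's +y axis: 0 covers the nipple, 0.044 is fully open at its stop. A detent holds it at either end (about 4 N pulls it over the middle); it cannot come off. Its steel rail, 6 mm thick, runs along y at x = 29 to 35 mm from nipple_tip, from y = -15 to +69 mm, 0 to 8 mm below the tip.
- cap_fin (a point): Point on the red dust cap's grip fin, 10 mm below the fin's top and 14 mm above the cap's flat top (28 x 30 mm), axes as nipple_tip. The fin is 12 mm thick along x and 20 mm long along y, centred on this point, 24 mm high. With the cap shut this point lies 22 mm beyond nipple_tip on its axis; it moves along +y with the cap.
- holder: Fixed grey block 70 x 70 x 30 mm with a round hole in the middle of its top, 22 mm deep, in which the gun stands loosely, nose down. Origin: centre of its underside.
- gun_grip (a point): Grip point of the loose grease gun, on its axis, in the middle of the ribbed black sleeve: 80 mm from the open end of its nose, 40 mm from its other end, 88 mm above the work surface at first. z axis along the gun, away from the nose (up in the holder). Body 29 mm across, 96 mm long; below it a steel nose 20 mm across, 24 mm long.
- gun_mouth (a point): Centre of the open end of the gun's nose, axes as gun_grip, 80 mm below it. The nose has a bore 12 mm wide and 24 mm deep that fits over the nipple; the nose's end face bears on the orange collar.
- gun: The grease gun itself, about 0.18 kg; its origin and axes are those of gun_mouth.
- dial_gauge: Bystander: dial gauge lying face up, 58 mm across, 24 mm high, with a stem reaching 80 mm from its centre along its -x. Origin: under the middle of the dial.
- refractometer: Bystander: hand refractometer lying on the table along its x axis, 155 mm long, 34 mm wide, 32 mm high. Origin: near its middle, at table height.
There are look-alikes about, which are no part of the job. What is shaped like the gun but yellow is not meant.

How it is judged:
By the outcome, as a careful person would: the job done as asked, in the order asked, and still so for the second after the job is handed in, while the arm keeps its last pose, push and grip.
It also fails if it takes over 54 s, if anything falls off the work surface, if the arm or the gripper's body presses on something with over 40 N, if the wrist force passes 120 N, or if a joint passes its speed limit or range.

## Working session

There is one attempt and no reset: what is moved stays moved. The work goes in short steps, Python scripts to look and compute and a tool call to move; the robot and the scene stay as the last step left them, time stands still between calls to the robot, and variables do not carry over. Pictures are saved under pics/ and viewed, and the job is handed in when it is done.

Besides the shell and the picture viewer there is one more tool, called after "Call:" in YAML: its name, and indented under it one key for each argument. arm_command: Moves the arm, as the interface text tells. Its arguments: {"type":"object","properties":{"rows":{"type":"array","items":{"type":"array"}},"squeeze":{"type":"number"}},"required":["rows"]}

```bash
mkdir -p pics; ls; python3 - <<'E'
from station import manip
import cv2,json
s=manip.sense();print(s)
for n in("scene","side","wrist"):
    c=manip.get_calibration(n);print(n,c)
    cv2.imwrite(f"pics/{n}0.png",manip.snapshot(n))
E
```

```text
pics
{'t': 0.0, 'q': array([ 1.04749310e+00,  5.28480784e-01,  1.43390052e+00,  2.44380706e-06,
        1.18136758e+00, -1.78503150e-01]), 'qd': array([ 0.00038382, -0.00040929, -0.00023141,  0.00075492, -0.00030777,
        0.00069721]), 'tau': array([-1.50765805e-03, -4.42337251e+01, -1.78027689e+01, -3.28770193e-04,
        8.58461164e-03,  1.46315591e-05]), 'tcp_pos': array([0.21084501, 0.58755882, 0.20702524]), 'tool_rot': array([ 1.71547659e-01,  9.85175232e-01, -1.01203193e-03, -3.71659919e-04]), 'force': array([ 0.33878036, -0.65987471,  0.33040589]), 'ft_torque': array([0.03967248, 0.06078414, 0.0039769 ]), 'finger_gap': 0.9990144404607212}
scene {'fovy': 47.32049438303564, 'cx': 312.37763028736157, 'cy': 231.69569857178828, 'k1': -0.11616042773124115, 'R': array([[-0.78596072,  0.61824426,  0.00630762],
       [ 0.46247122,  0.5946396 , -0.65766566],
       [-0.41034878, -0.51398228, -0.75328354]]), 't': array([ 0.38515777, -0.23063963,  1.21622391])}
side {'fovy': 47.55706423116143, 'cx': 320.8893946046874, 'cy': 238.29433438710953, 'k1': 0.014335525484559328, 'R': array([[-0.99971661, -0.01449714, -0.01888219],
       [ 0.00728803,  0.56871299, -0.82250375],
       [ 0.02266251, -0.82240828, -0.56844616]]), 't': array([0.53424153, 0.01837096, 1.14179047])}
wrist {'fovy': 67.56248359059396, 'cx': 315.97551552199116, 'cy': 241.60236419800157, 'k1': -0.02446828327245648, 'R': array([[ 0.33871754,  0.94088605, -0.00196541],
       [ 0.89979536, -0.32331295,  0.29297959],
       [ 0.27502497, -0.1010058 , -0.95611668]]), 't': array([-0.62433237, -0.03807148,  0.37829068])}
```

View pics/scene0.png

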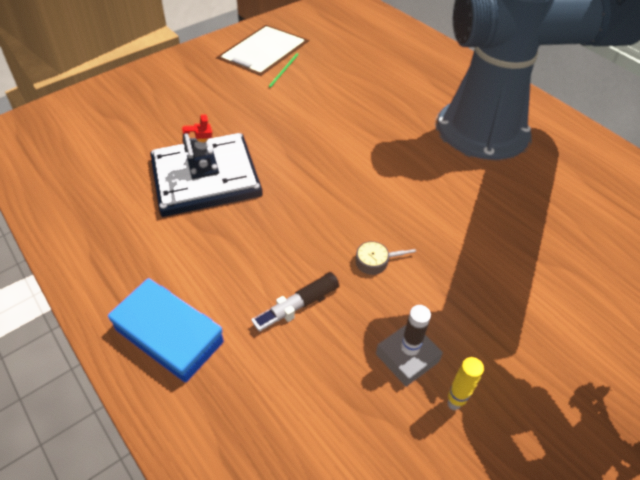

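View pics/side0.png

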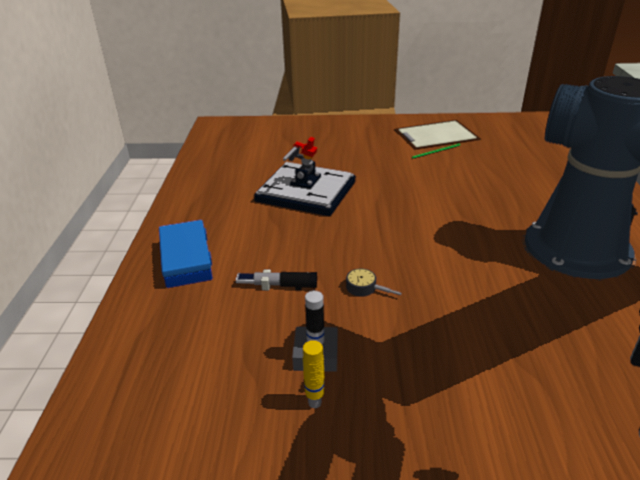

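View pics/wrist0.png

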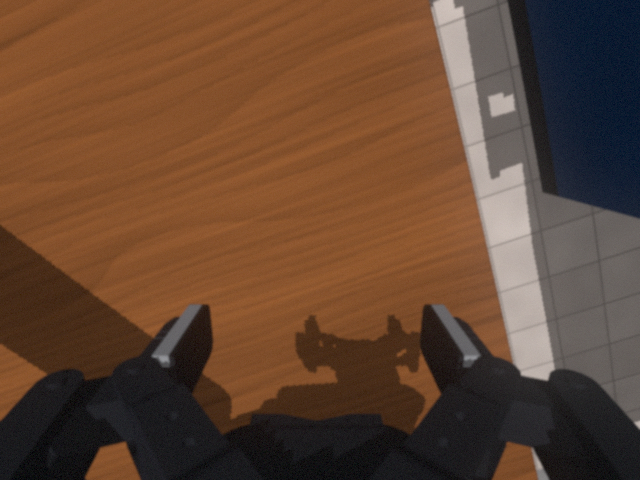

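```bash
cat > h.py <<'E'
import numpy as np, cv2
from station import manip
def K(c):
    f=240/np.tan(np.radians(c['fovy']/2)); return np.array([[f,0,c['cx']],[0,f,c['cy']],[0,0,1.]])
def ray(c,uv):
    p=cv2.undistortPoints(np.array([[uv]],float),K(c),np.array([c['k1'],0,0,0]))[0,0]
    R=np.array(c['R']);t=np.array(c['t']); d=R.T@np.array([p[0],p[1],1]); return -R.T@t, d/np.linalg.norm(d)
def atz(c,uv,z):
    o,d=ray(c,uv); return o+d*(z-o[2])/d[2]
def tri(cs,uvs):
    A=np.zeros((3,3));b=np.zeros(3);L=[]
    for c,uv in zip(cs,uvs):
        o,d=ray(c,uv);P=np.eye(3)-np.outer(d,d);A+=P;b+=P@o;L.append((o,d))
    X=np.linalg.solve(A,b); res=[np.linalg.norm(np.cross(X-o,d)) for o,d in L]
    return X,res
def proj(c,X):
    R=np.array(c['R']);t=np.array(c['t'])
    return cv2.projectPoints(np.array(X,float).reshape(-1,3),cv2.Rodrigues(R)[0],t,K(c),np.array([c['k1'],0,0,0,0]))[0][:,0]
def crop(img,x0,y0,x1,y1,s,name):
    cv2.imwrite(name,cv2.resize(img[y0:y1,x0:x1],None,fx=s,fy=s,interpolation=cv2.INTER_CUBIC))
E
python3 - <<'E'
from h import *
a=cv2.imread('pics/scene0.png');b=cv2.imread('pics/side0.png')
crop(a,130,100,280,220,5,'pics/a1.png');crop(b,240,120,370,220,6,'pics/b1.png')
crop(a,340,230,500,430,3,'pics/a2.png');crop(b,220,250,420,420,4,'pics/b2.png')
E
```

```text
(no output)
```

View pics/a1.png

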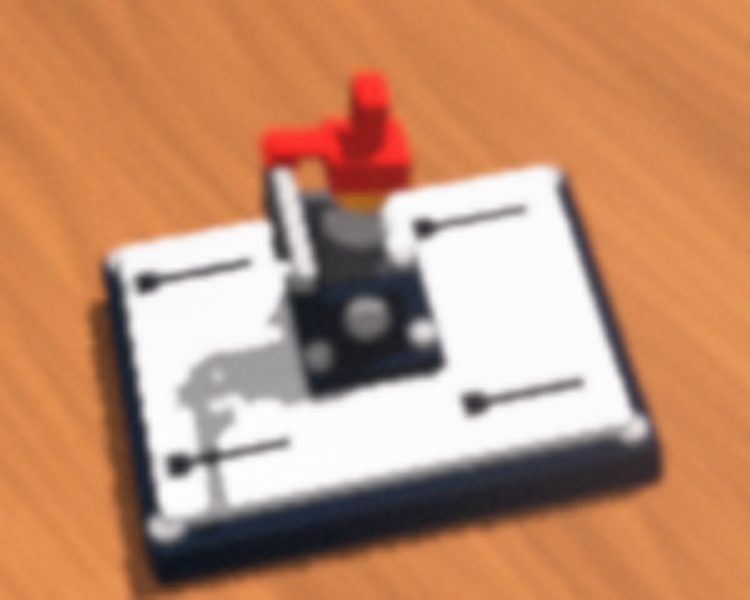

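View pics/b1.png

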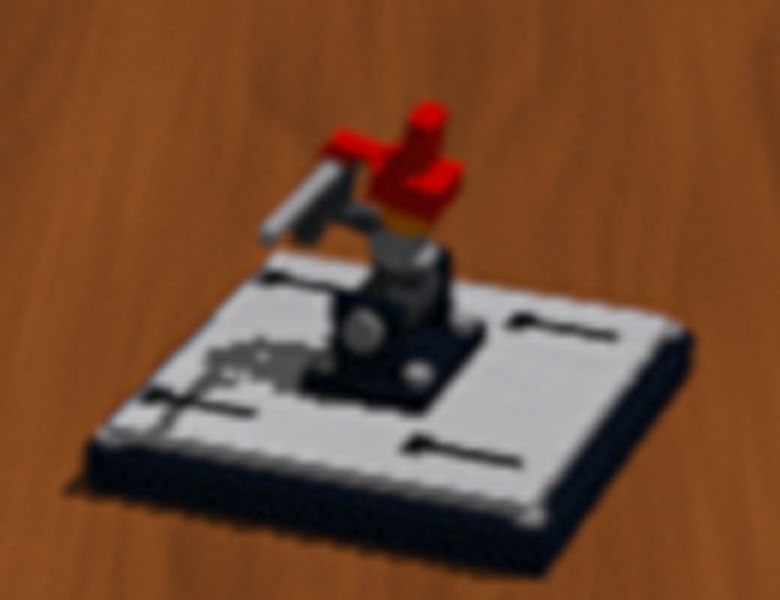

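View pics/a2.png

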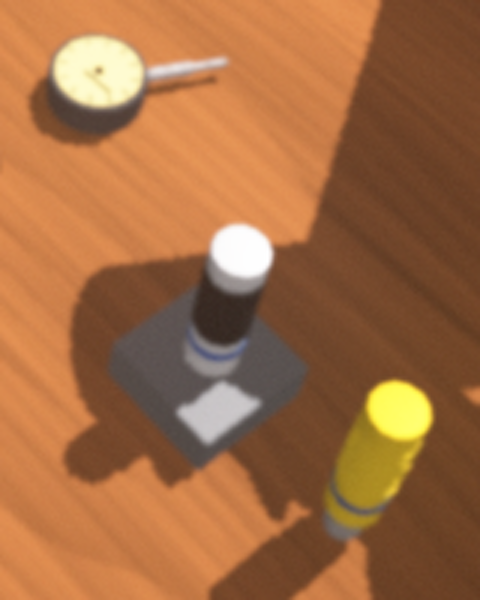

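View pics/b2.png

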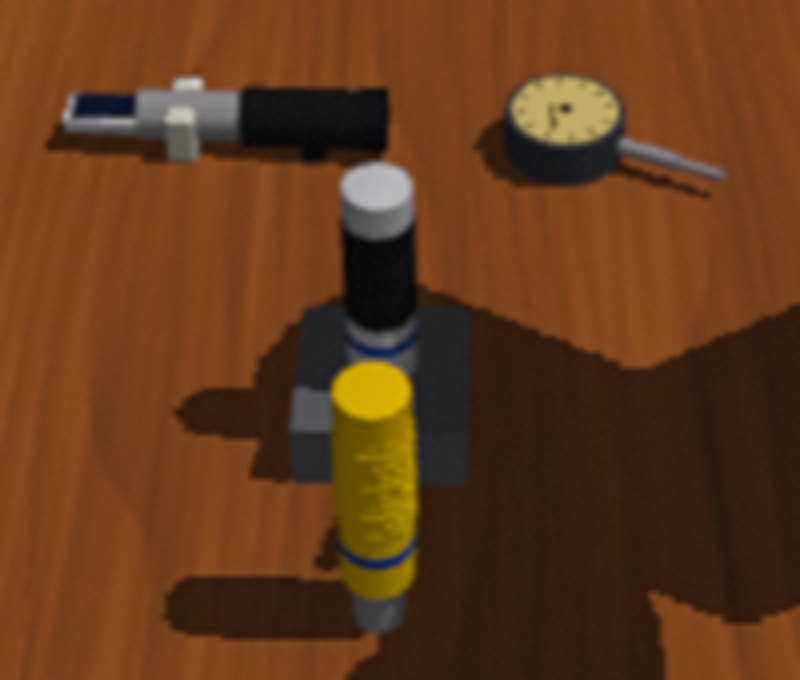

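```bash
python3 - <<'E'
from h import *
A=manip.get_calibration('scene');B=manip.get_calibration('side')
sa=lambda u,v:(130+u/5,100+v/5); sb=lambda u,v:(240+u/6,120+v/6)
for n,p in dict(tl=(108,255),tr=(560,170),br=(660,450),bl=(155,550)).items(): print('scene top',n,atz(A,sa(*p),.03))
for n,p in dict(br=(655,480),bl=(158,583)).items(): print('scene bot',n,atz(A,sa(*p),.0))
for n,p in dict(l=(90,450),f=(545,535),r=(692,330),b=(275,255)).items(): print('side top',n,atz(B,sb(*p),.03))
for n,p in dict(l=(90,490),f=(545,575),r=(690,355)).items(): print('side bot',n,atz(B,sb(*p),.0))
# fin top centre, 
print('fin top',tri([A,B],[sa(370,88),sb(430,112)]))
sa2=lambda u,v:(340+u/3,230+v/3); sb2=lambda u,v:(220+u/4,250+v/4)
print('gun top',tri([A,B],[sa2(242,250),sb2(378,186)]), atz(A,sa2(242,250),.128),atz(B,sb2(378,186),.128))
for p in [(110,350),(200,450),(305,368),(205,278)]: print('holder top',atz(A,sa2(*p),.03))
for p in [(292,428),(470,432),(470,308),(303,308)]: print('holder top s',atz(B,sb2(*p),.03))
print('yellow top',tri([A,B],[sa2(399,410),sb2(373,390)]))
print('dial',tri([A,B],[sa2(98,70),sb2(565,108)]),'stem end',atz(A,sa2(228,62),.01),atz(B,sb2(725,175),.01))
print('refr ends',atz(B,sb2(388,118),.016),atz(B,sb2(65,112),.016))
E
```

```text
scene top tl [ 0.63473033 -0.35223879  0.03      ]
scene top tr [ 0.45764682 -0.28201116  0.03      ]
scene top br [ 0.52022972 -0.11693959  0.03      ]
scene top bl [ 0.69789942 -0.18926726  0.03      ]
scene bot br [ 5.15404166e-01 -1.30625995e-01  1.11022302e-16]
scene bot bl [ 0.69653072 -0.2022254   0.        ]
side top l [ 0.69200632 -0.17751492  0.03      ]
side top f [ 0.51301918 -0.11090887  0.03      ]
side top r [ 0.45184276 -0.27228732  0.03      ]
side top b [ 0.63038828 -0.34497797  0.03      ]
side bot l [ 0.69690151 -0.19723963  0.        ]
side bot f [ 0.51326394 -0.13027585  0.        ]
side bot r [ 0.45092741 -0.30592612  0.        ]
fin top (array([ 0.55659199, -0.24141792,  0.14320236]), [np.float64(0.00023084834391908602), np.float64(0.000230848343919089)])
gun top (array([0.53707945, 0.2990448 , 0.12580559]), [np.float64(0.0006406533593404783), np.float64(0.0006406533593404821)]) [0.53773657 0.29936612 0.128     ] [0.53735819 0.30233822 0.128     ]
holder top [0.57550048 0.26527696 0.03      ]
holder top [0.57829187 0.33317347 0.03      ]
holder top [0.5054994  0.33418359 0.03      ]
holder top [0.50798574 0.26474839 0.03      ]
holder top s [0.57314305 0.33416259 0.03      ]
holder top s [0.50275085 0.33649554 0.03      ]
holder top s [0.50200826 0.26699737 0.03      ]
holder top s [0.57234191 0.26663344 0.03      ]
yellow top (array([0.5367383 , 0.39761154, 0.11725625]), [np.float64(0.0004964644491372728), np.float64(0.0004964644491371701)])
dial (array([0.45488646, 0.12395178, 0.02316537]), [np.float64(0.0006943435421048783), np.float64(0.0006943435421048501)]) stem end [0.38094007 0.15942094 0.01      ] [0.3823001  0.15873877 0.01      ]
refr ends [0.53976618 0.12277154 0.016     ] [0.69590964 0.11675766 0.016     ]
```

Call:
arm_command:
  rows:
    - [[30, -48, 9], 0, -1]
    - [[30, -48, 9], 0, -1]
    - [[30, -48, 9], 0, -1]
    - [[30, -48, 9], 0, -1]
    - [[30, -48, 9], 0, -1]
    - [[30, -48, 9], 0, -1]
    - [[30, -48, 9], 0, -1]
    - [[30, -48, 9], 0, -1]
    - [[19, -55, 0], 0, -1]
    - [[19, -55, 0], 0, -1]
    - [[19, -55, 0], 0, -1]
    - [[19, -55, 0], 0, -1]

```text
t: 1.65
tcp_pos: [0.5274, -0.0176, 0.2799]
tool_rot: [0.172, 0.985, 0.0, -0.0]
force: [0.6, 0.7, 0.2]
finger_gap: 1.001
```

Call:
arm_command:
  rows:
    - [[19, -55, 0], 0, -1]
    - [[19, -55, 0], 0, -1]
    - [[19, -55, 0], 0, -1]
    - [[10, -55, 0], 0, -1]
    - [[0, -30, 0], 0, -1]
    - [[0, 0, 0], 0, -1]
    - [[0, 0, 0], 0, -1]

```text
t: 2.52
tcp_pos: [0.5938, -0.2649, 0.2795]
tool_rot: [0.172, 0.985, 0.001, -0.001]
force: [-0.7, -0.1, 0.6]
finger_gap: 0.993
```

```bash
python3 - <<'E'
from h import *
s=manip.sense();print(s['t'],s['tcp_pos'],s['tool_rot'],s['q'],s['force'])
c=manip.get_calibration('wrist');im=manip.snapshot('wrist');cv2.imwrite('pics/w1.png',im)
import pickle;pickle.dump(c,open('w1.pkl','wb'));print(c)
E
```

```text
2.525 [ 0.59382912 -0.26489411  0.27953817] [ 1.71509110e-01  9.85182161e-01  6.07501655e-04 -6.04709830e-04] [-5.91444563e-01  4.97873684e-01  1.27745356e+00  6.30659916e-04
  1.36786462e+00 -1.81764581e+00] [-0.68789824 -0.12634388  0.62228287]
{'fovy': 67.56248359059396, 'cx': 315.97551552199116, 'cy': 241.60236419800157, 'k1': -0.02446828327245648, 'R': array([[ 0.33866399,  0.94090689,  0.00096248],
       [ 0.89982619, -0.32417629,  0.29192902],
       [ 0.27499004, -0.09799978, -0.9564395 ]]), 't': array([ 0.04744554, -0.67943027,  0.25699373])}
```

View pics/w1.png

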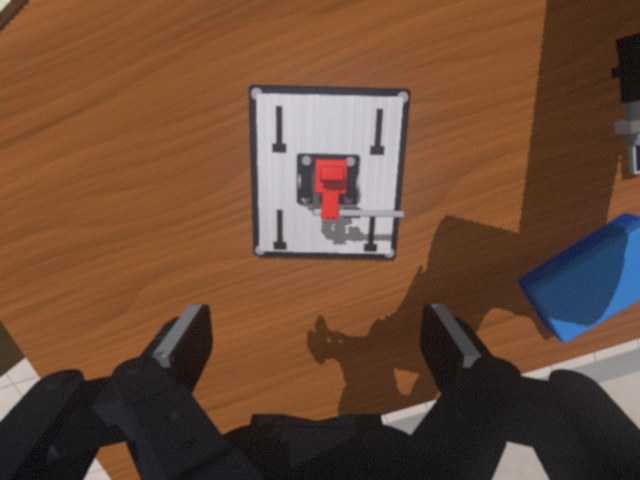

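```bash
python3 - <<'E'
from h import *
crop(cv2.imread('pics/w1.png'),240,75,420,270,3.0,'pics/w1a.png')
crop(cv2.imread('pics/w1.png'),280,140,420,240,5.5,'pics/w1b.png')
E
```

```text
(no output)
```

View pics/w1a.png

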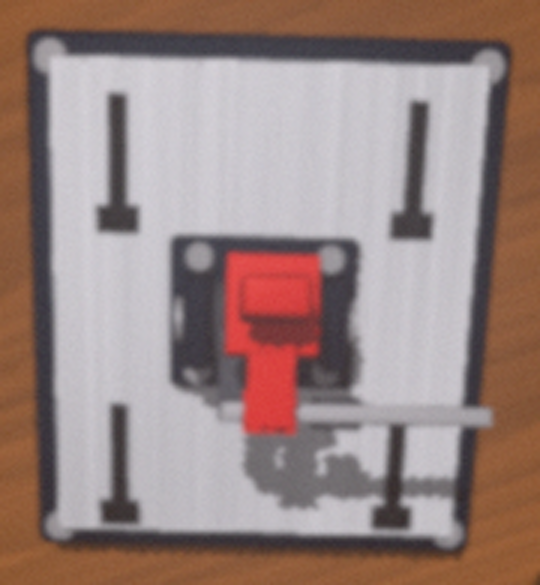

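View pics/w1b.png

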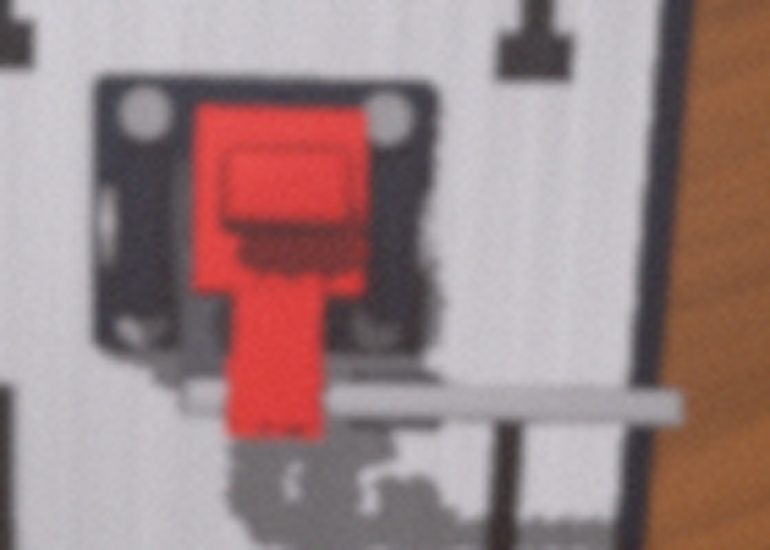

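```bash
cat > m.py <<'E'
import numpy as np
def loc(p,L):
    x,y,yaw,th=p[:4];L=np.atleast_2d(L)/1000.
    X=np.outer(L[:,0],[np.cos(th),0,np.sin(th)])+np.outer(L[:,1],[0,1,0])+np.outer(.054+L[:,2],[-np.sin(th),0,np.cos(th)])
    X[:,2]+=.062; c,s=np.cos(yaw),np.sin(yaw)
    R=np.array([[c,-s,0],[s,c,0],[0,0,1]]); return X@R.T+[x,y,0]
def mac(p,L):
    x,y,yaw=p[:3];L=np.atleast_2d(L)/1000.;c,s=np.cos(yaw),np.sin(yaw)
    return L@np.array([[c,-s,0],[s,c,0],[0,0,1]]).T+[x,y,0]
E
cat > fit.py <<'E'
from h import *; from m import *; import pickle
from scipy.optimize import least_squares
A=manip.get_calibration('scene');B=manip.get_calibration('side');W=pickle.load(open('w1.pkl','rb'))
wa=lambda u,v:(240+u/3,75+v/3); wb=lambda u,v:(280+u/5.5,140+v/5.5)
sa=lambda u,v:(130+u/5,100+v/5); sb=lambda u,v:(240+u/6,120+v/6)
obs=[]
for l,uv in [((-100,-90,30),(28,30)),((-100,90,30),(510,45)),((100,90,30),(465,552)),((100,-90,30),(43,545))]: obs.append((W,'m',l,wa(*uv)))
for l,uv in [((-6,-10,32),(222,148)),((-6,10,32),(350,148)),((6,10,32),(350,222)),((6,-10,32),(222,221)),
  ((-14,-15,8),(193,105)),((-14,15,8),(368,112)),((32,-15,0),(181,397)),((32,69,0),(684,408))]: obs.append((W,'l',l,wb(*uv)))
for l,uv in [((0,0,32),(370,84))]: obs.append((A,'l',l,sa(*uv)))
for l,uv in [((0,0,32),(431,112)),((32,69,-2),(267,236))]: obs.append((B,'l',l,sb(*uv)))
def f(p):
    r=[]
    for c,k,l,uv in obs:
        X=(loc if k=='l' else mac)(p,l); r.append((proj(c,X)[0]-uv))
    return np.concatenate(r)
if __name__=="__main__":
    for th in(.1,.4):
        s=least_squares(f,[.573,-.25,-.375,th],loss='soft_l1'); print(s.x.round(4),s.cost)
    r=f(s.x).reshape(-1,2)
    for o,e in zip(obs,r):print(o[1],o[2],e.round(1))
    np.save('p.npy',s.x);p=s.x
    print('tip',loc(p,(0,0,0)),'fin',loc(p,(0,0,22)),'fintop',loc(p,(0,0,32)))
E
python3 fit.py
```

```text
[ 0.5775 -0.2449 -0.3672  0.2279] 22.79991441343562
[ 0.5775 -0.2449 -0.3672  0.2279] 22.7999144134295
m (-100, -90, 30) [-3.7 -1.6]
m (-100, 90, 30) [ 3.6 -2.5]
m (100, 90, 30) [2.6 3.6]
m (100, -90, 30) [-3.2  3. ]
l (-6, -10, 32) [-0.4 -1.5]
l (-6, 10, 32) [ 0.6 -1. ]
l (6, 10, 32) [0.3 0.3]
l (6, -10, 32) [-0.7 -0.1]
l (-14, -15, 8) [-1.1  0.9]
l (-14, 15, 8) [0.9 0.4]
l (32, -15, 0) [ 0.1 -0. ]
l (32, 69, 0) [-0. -0.]
l (0, 0, 32) [-0.6  1.3]
l (0, 0, 32) [-1.4 -0.5]
l (32, 69, -2) [-1.1 -1.1]
tip [[ 0.56612146 -0.2405599   0.11460352]] fin [[ 0.56148194 -0.23877544  0.13603459]] fintop [[ 0.55937307 -0.23796432  0.14577598]]
```

```bash
sed -i 's/(0,0,32),(370,84)/(0,0,32),(370,84)/' fit.py; python3 - <<'E'
import fit
from fit import *
def g(p):
    r=[]
    for c,k,l,uv in obs:
        X=loc(p,l) if k=='l' else mac(p,(l[0],l[1],p[4]*1000)); r.append((proj(c,X)[0]-uv))
    return np.concatenate(r)
for loss in('linear','soft_l1'):
    s=least_squares(g,[.573,-.25,-.375,.3,.01],loss=loss,x_scale=[.1,.1,.1,.1,.01]);p=s.x
    print(p.round(4),s.cost); print(loc(p,(0,0,32)),loc(p,(0,0,0)),np.abs(s.fun).max()); print(s.fun.reshape(-1,2).round(1).tolist())
np.save('p.npy',p)
# only wrist vs. per image offsets
E
```

```text
[ 0.5779 -0.2449 -0.3671  0.2314  0.0147] 9.216432566336659
[[ 0.55945617 -0.23784367  0.14570775]] [[ 0.56630614 -0.24047769  0.11456068]] 1.48703360279805
[[-1.0, 0.6], [0.1, -0.6], [0.0, -0.3], [-1.0, -0.8], [-0.3, -1.5], [0.8, -0.9], [0.4, 0.3], [-0.6, -0.0], [-0.9, 1.1], [1.1, 0.6], [0.2, 0.1], [0.1, 0.1], [-0.6, 1.3], [-1.4, -0.4], [-1.2, -1.1]]
[ 0.5779 -0.2449 -0.3677  0.2329  0.0148] 7.420403922916366
[[ 0.55938582 -0.23780931  0.14567848]] [[ 0.56627729 -0.24046378  0.1145423 ]] 1.591822463934733
[[-1.0, 0.5], [0.1, -0.5], [-0.0, -0.2], [-1.1, -0.8], [-0.2, -1.6], [0.8, -1.0], [0.4, 0.2], [-0.6, -0.2], [-0.9, 1.0], [1.1, 0.5], [0.2, 0.1], [0.1, 0.1], [-0.5, 1.4], [-1.4, -0.4], [-1.2, -1.1]]
```

Call:
arm_command:
  rows:
    - [[-25, -10, 0], -0.02, 1]
    - [[-26, -10, 0], 0, 1]
    - [[0, 0, -40], 0, 1]
    - [[0, 0, -40], 0, 1]
    - [[0, 0, -30], 0, 1]
    - [[0, 0, -17], 0, 1]
    - [[0, 0, 0], 0, 1]

```text
t: 3.45
tcp_pos: [0.5429, -0.2845, 0.1523]
tool_rot: [0.181, 0.984, 0.001, -0.001]
force: [0.7, 0.9, -0.3]
finger_gap: -0.004
```

```bash
python3 - <<'E'
from h import *; from m import *
s=manip.sense();print(s['t'],s['tcp_pos'],s['force'],s['finger_gap'])
im=manip.snapshot('side');crop(im,230,60,390,200,4.5,'pics/s2.png')
im=manip.snapshot('wrist');cv2.imwrite('pics/w2.png',im)
E
```

```text
3.45 [ 0.54293544 -0.28449994  0.15225848] [ 0.67661353  0.90078545 -0.32760459] -0.0038033846883697205
```

View pics/s2.png

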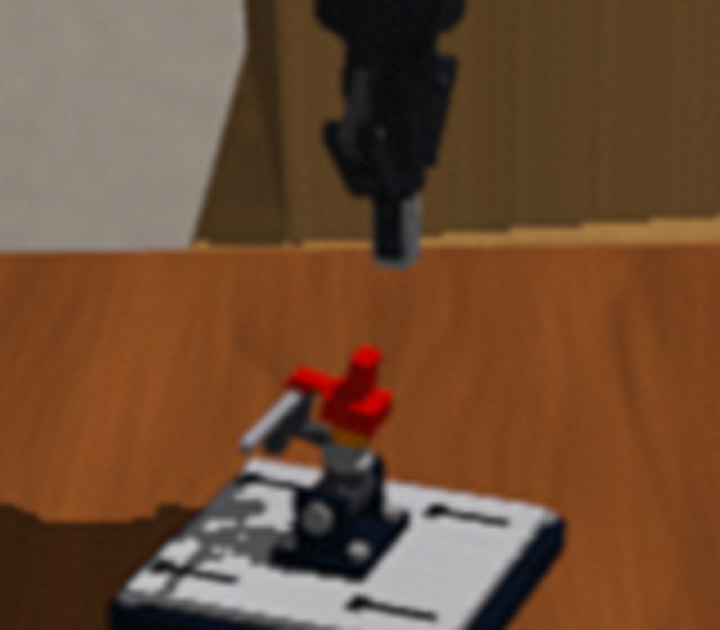

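View pics/w2.png

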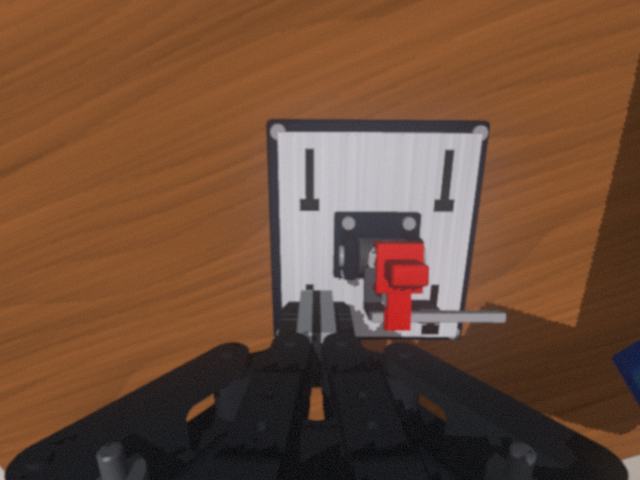

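```bash
python3 - <<'E'
from h import *; from m import *
p=np.load('p.npy');B=manip.get_calibration('side');W=manip.get_calibration('wrist')
t=manip.sense()['tcp_pos'];print(t)
for z in(0,-.011):
    X=t+[0,0,z]; u=proj(B,X)[0];print('tip side',(u-[230,60])*4.5,'wrist',proj(W,X)[0])
for l in[(0,0,32),(0,0,8),(32,69,0),(-14,15,8)]:
    X=loc(p,l);print(l,(proj(B,X)[0]-[230,60])*4.5,proj(W,X)[0])
E
```

```text
[ 0.5441104  -0.28589759  0.15414412]
tip side [393.02232511 299.13716202] wrist [315.0608585  286.45192979]
tip side [393.48893849 318.53175165] wrist [315.12451208 277.81847461]
(0, 0, 32) [361.99791685 352.15713391] [412.01955405 274.54712489]
(0, 0, 8) [353.56944628 392.10718301] [401.10749307 268.06942693]
(32, 69, 0) [240.38666416 438.82755212] [507.98409098 317.72943053]
(-14, 15, 8) [366.70149477 413.44719886] [427.15559363 244.33189008]
```

```bash
python3 - <<'E'
from h import *; from m import *
p=np.load('p.npy')
s=manip.sense();print(s['tcp_pos'])
a=manip.snapshot('scene');b=manip.snapshot('side')
A=manip.get_calibration('scene');B=manip.get_calibration('side')
t=s['tcp_pos']
for im,c in((a,A),(b,B)):
    for X,col in((t,(0,255,0)),(t-[0,0,.011],(255,255,0)),(loc(p,(0,0,32))[0],(255,0,255)),(loc(p,(32,69,0))[0],(255,0,255))):
        u=proj(c,X)[0];print(u);cv2.circle(im,tuple(int(round(v)) for v in u),1,col,-1)
crop(a,130,60,270,200,5,'pics/a3.png');crop(b,250,70,370,210,5,'pics/b3.png')
E
```

```text
[ 0.5441104  -0.28589759  0.15414412]
[197.01964069  99.36666568]
[197.84203401 104.14668145]
[203.47766708 118.15127891]
[190.21087211 155.56218548]
[317.33829447 126.47492489]
[317.44198633 130.7848337 ]
[310.44398152 138.25714087]
[283.4192587 157.5172338]
```

View pics/a3.png

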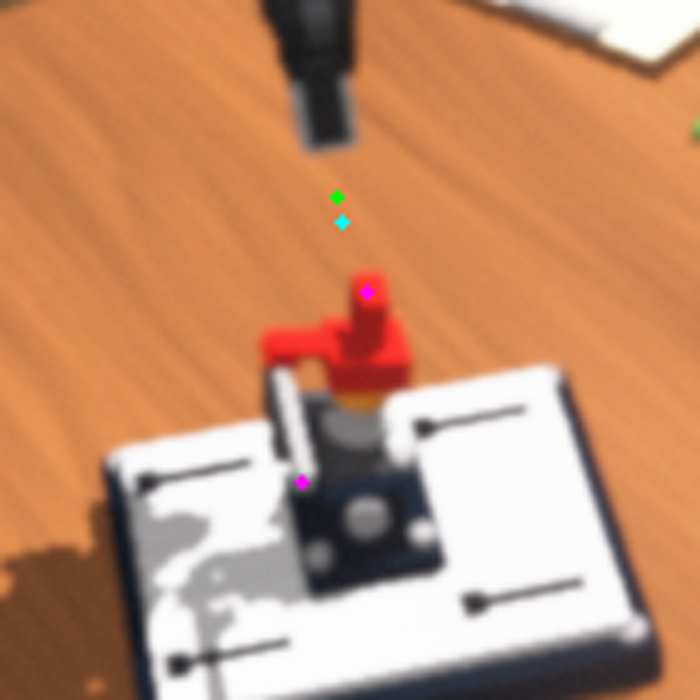

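View pics/b3.png

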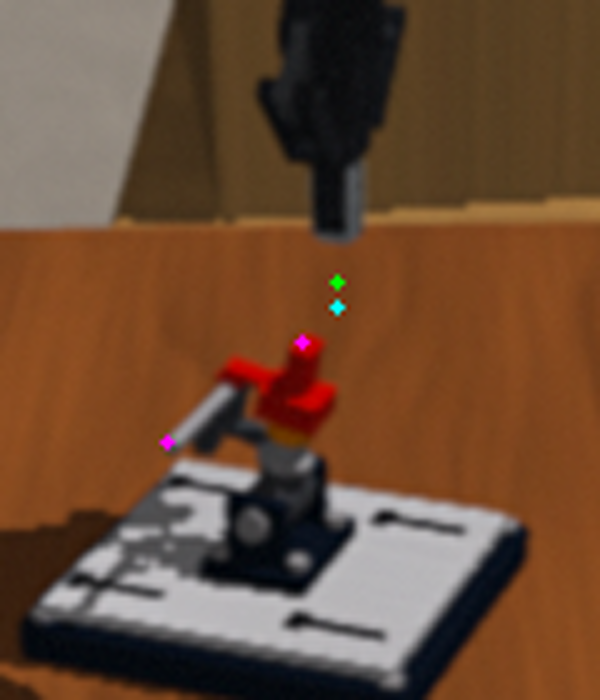

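```bash
python3 - <<'E'
from h import *
A=manip.get_calibration('scene');B=manip.get_calibration('side')
print(tri([A,B],[(195.6,89.6),(317.6,117.6)]),tri([A,B],[(130+368/5,60+278/5),(250+308/5,70+343/5)]))
print(manip.sense()['q'],manip.sense()['qd'],manip.sense()['t'])
E
```

```text
(array([ 0.54319765, -0.28649145,  0.17586712]), [np.float64(0.00036723807757710987), np.float64(0.0003672380775772247)]) (array([ 0.55593325, -0.24449303,  0.14357037]), [np.float64(0.0019393883672966263), np.float64(0.0019393883672967282)])
[-6.65804686e-01  5.75226762e-01  1.51317841e+00  3.21809266e-05
  1.04998884e+00 -1.87213672e+00] [-0.00138172 -0.00167122  0.00296043 -0.00261137 -0.00132359  0.00101992] 3.65
```

```bash
python3 - <<'E'
from h import *
from scipy.spatial.transform import Rotation as Ro
s=manip.sense();c=manip.get_calibration('wrist');R=Ro.from_quat(s['tool_rot']).as_matrix();t=s['tcp_pos'];print(t,R.round(3))
for dx in(-.011,0,.011):
  for dz in(-.022,-.01,0,.011): print(dx,dz,proj(c,t+R@[dx,0,dz])[0].round())
im=cv2.imread('pics/w2.png');crop(im,220,230,420,380,4,'pics/w2a.png')
E
```

```text
[ 0.5442295  -0.28630676  0.15460616] [[-0.934  0.356  0.003]
 [ 0.356  0.934 -0.002]
 [-0.003 -0.001 -1.   ]]
-0.011 -0.022 [315. 329.]
-0.011 -0.01 [315. 316.]
-0.011 0 [315. 306.]
-0.011 0.011 [315. 297.]
0 -0.022 [315. 307.]
0 -0.01 [315. 295.]
0 0 [315. 286.]
0 0.011 [315. 278.]
0.011 -0.022 [315. 284.]
0.011 -0.01 [315. 274.]
0.011 0 [315. 266.]
0.011 0.011 [315. 258.]
```

View pics/w2a.png

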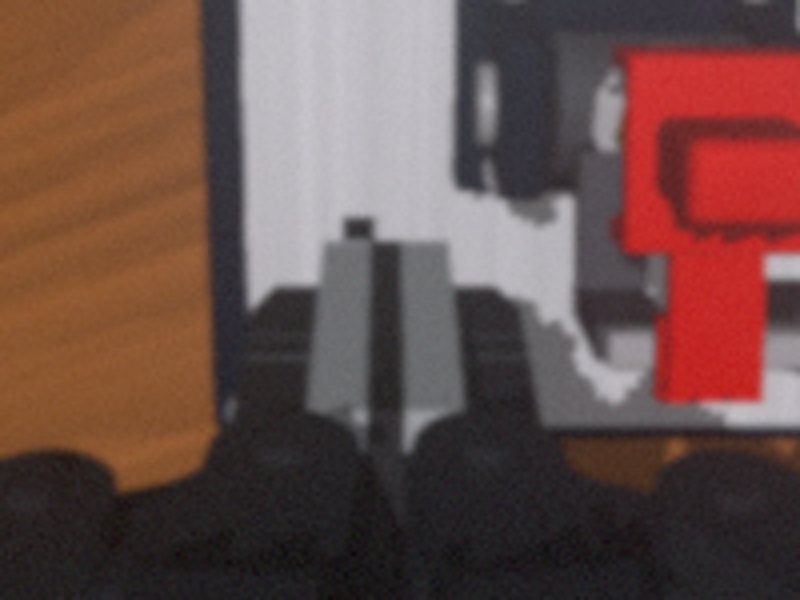

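Call:
arm_command:
  rows:
    - [[0, 0, -25], 0, 1]
    - [[0, 0, -18], 0, 1]
    - [[0, 0, 0], 0, 1]
    - [[4, 10, 0], 0, 1]
    - [[4, 10, 0], 0, 1]
    - [[0, 0, 0], 0, 1]

```text
t: 4.4
tcp_pos: [0.5519, -0.2646, 0.1106]
tool_rot: [0.18, 0.984, -0.0, 0.0]
force: [-0.2, -0.5, 0.8]
finger_gap: -0.002
```

```bash
python3 - <<'E'
from h import *; from m import *
s=manip.sense();print(s['t'],s['tcp_pos'],s['force'],s['finger_gap'])
im=manip.snapshot('side');crop(im,250,70,370,210,5,'pics/s4.png')
im=manip.snapshot('wrist');crop(im,200,180,500,380,2.6,'pics/w4.png')
E
```

```text
4.4 [ 0.55186607 -0.26463779  0.11063136] [-0.20770189 -0.49199906  0.8215855 ] -0.0016832999122027355
```

View pics/s4.png

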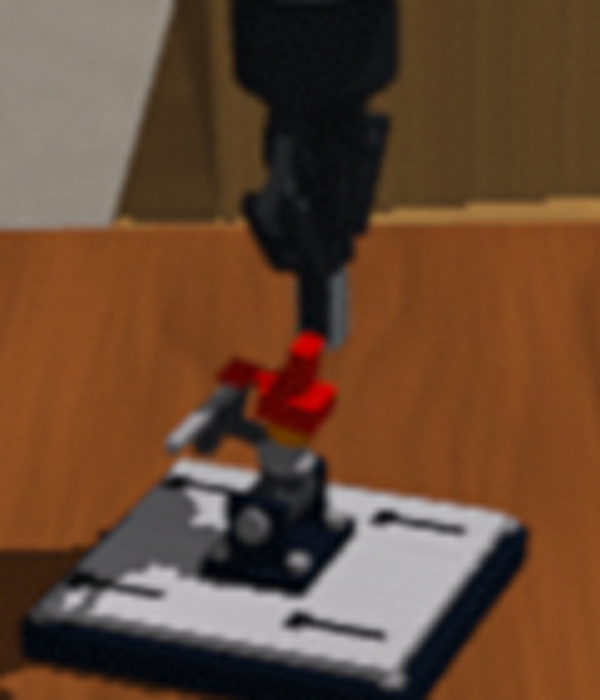

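View pics/w4.png

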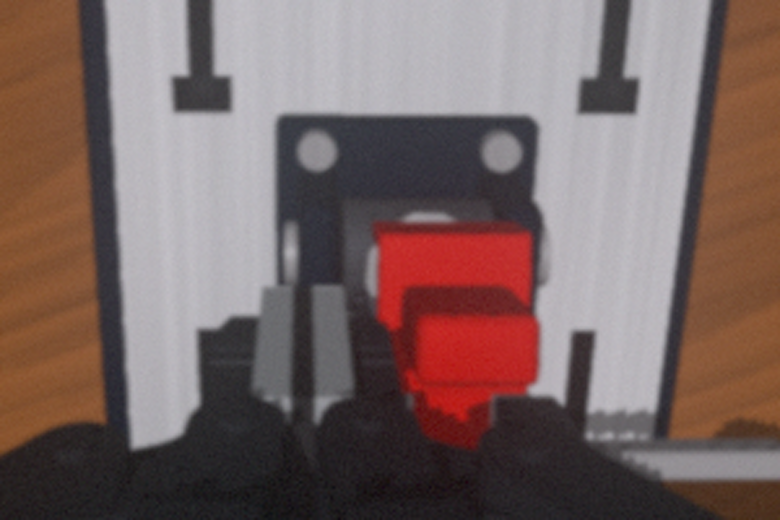

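Call:
arm_command:
  rows:
    - [[3.6, 9.3, 0], 0, 1]
    - [[3.6, 9.3, 0], 0, 1]
    - [[3.6, 9.3, 0], 0, 1]
    - [[2.5, 6.5, 0], 0, 1]
    - [[2.5, 6.5, 0], 0, 1]
    - [[0, 0, 0], 0, 1]

```text
t: 5.25
tcp_pos: [0.5671, -0.2239, 0.1098]
tool_rot: [0.181, 0.984, 0.0, -0.0]
force: [-0.2, -0.5, -0.1]
finger_gap: 0.003
```

```bash
python3 - <<'E'
from h import *; from m import *
s=manip.sense();print(s['t'],s['tcp_pos'],s['force'],s['finger_gap'])
im=manip.snapshot('side');crop(im,250,70,370,210,5,'pics/s5.png')
im=manip.snapshot('wrist');crop(im,200,180,500,380,2.6,'pics/w5.png')
E
```

```text
5.25 [ 0.56713574 -0.22386647  0.10984817] [-0.24921913 -0.49873592 -0.12218993] 0.0027975726021965764
```

View pics/s5.png

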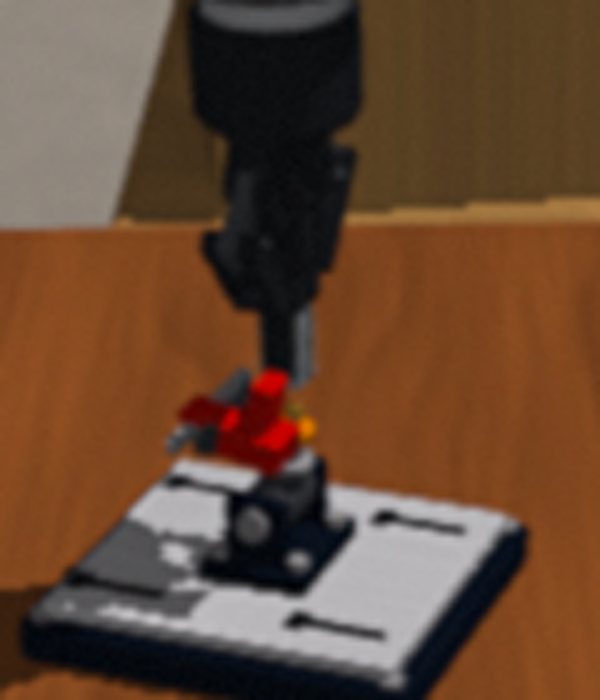

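View pics/w5.png

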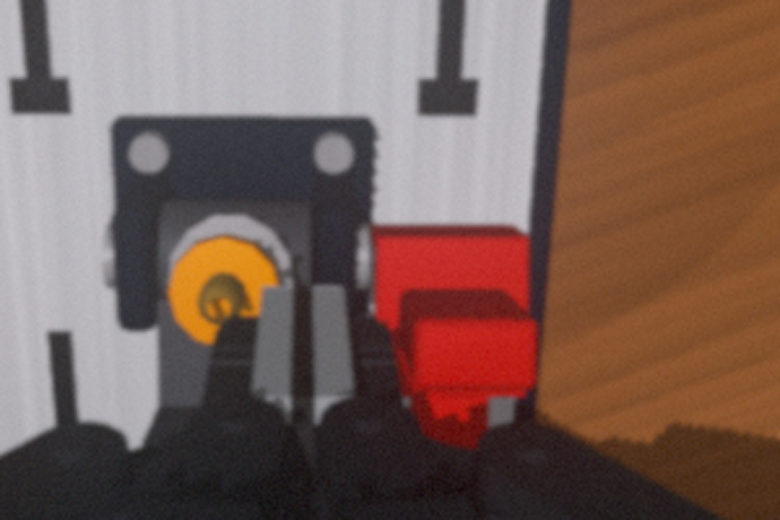

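Call:
arm_command:
  rows:
    - [[1, 2.8, 0], 0, 1]
    - [[1, 2.8, 0], 0, 1]
    - [[0, 0, 0], 0, 1]

```text
t: 5.72
tcp_pos: [0.5689, -0.22, 0.11]
tool_rot: [0.181, 0.983, -0.001, -0.0]
force: [-0.0, -2.6, -1.2]
finger_gap: 0.001
```

Call:
arm_command:
  rows:
    - [[1, 2.8, 0], 0, 1]
    - [[1, 2.8, 0], 0, 1]
    - [[0, 0, 0], 0, 1]

```text
t: 6.1
tcp_pos: [0.5694, -0.219, 0.1101]
tool_rot: [0.18, 0.984, -0.005, -0.001]
force: [-6.7, -14.7, -0.5]
finger_gap: -0.004
```

Call:
arm_command:
  rows:
    - [[-4, -10, 0], 0, 1]
    - [[-2, -6, 15], 0, 1]
    - [[0, 0, 40], 0, -1]
    - [[10, -5, 45], 0, -1]
    - [[15, -10, 30], 0, -1]
    - [[12, -10, 0], 0, -1]
    - [[0, 0, 0], 0, -1]

```text
t: 6.98
tcp_pos: [0.6029, -0.2547, 0.2414]
tool_rot: [0.181, 0.983, -0.0, 0.001]
force: [0.2, 0.7, -0.8]
finger_gap: 0.994
```

```bash
python3 - <<'E'
from h import *; import pickle
s=manip.sense();print(s['t'],s['tcp_pos'],s['tool_rot'],s['force'])
c=manip.get_calibration('wrist');im=manip.snapshot('wrist');cv2.imwrite('pics/w6.png',im);pickle.dump(c,open('w6.pkl','wb'))
cv2.imwrite('pics/a6.png',manip.snapshot('scene'));cv2.imwrite('pics/b6.png',manip.snapshot('side'))
crop(cv2.imread('pics/b6.png'),240,120,370,220,6,'pics/b6z.png');crop(cv2.imread('pics/a6.png'),130,100,280,220,5,'pics/a6z.png')
E
```

```text
6.975 [ 0.60289974 -0.25471893  0.24136511] [ 1.81336264e-01  9.83420480e-01 -4.05346722e-05  1.14813894e-03] [ 0.16683421  0.68663078 -0.8166887 ]
```

View pics/w6.png

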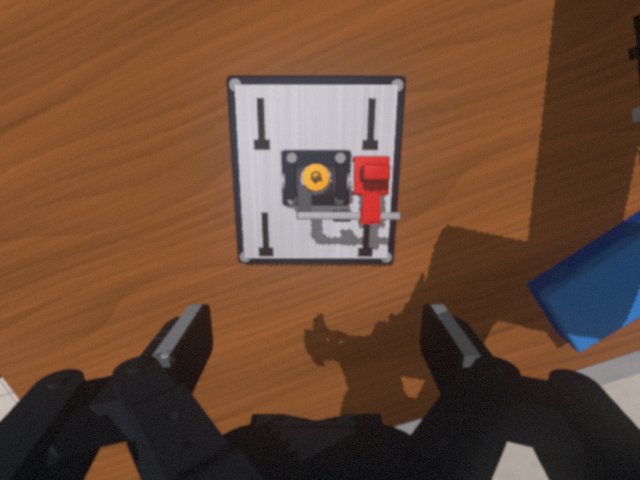

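View pics/b6z.png

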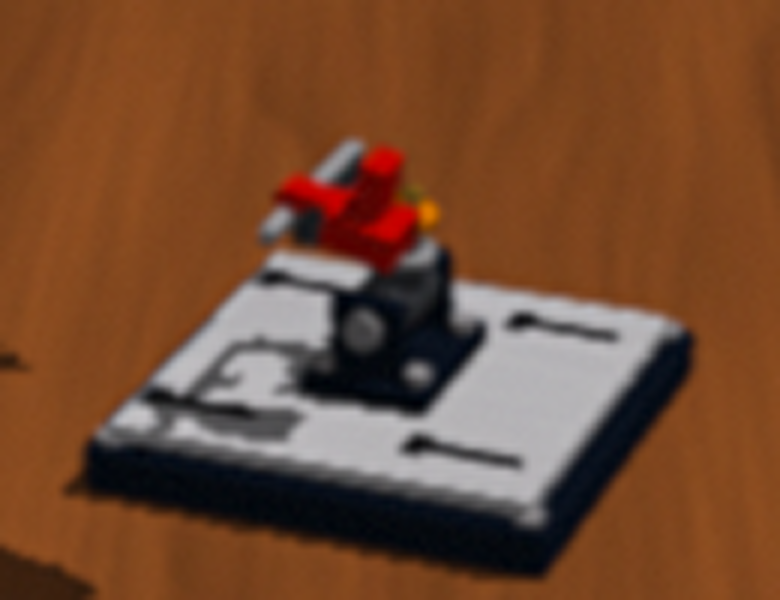

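View pics/a6z.png

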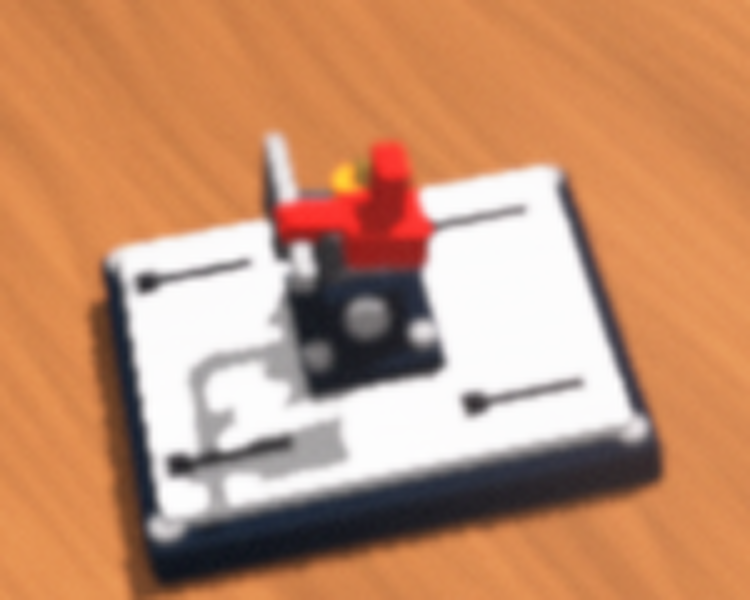

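```bash
python3 - <<'E'
from h import *
crop(cv2.imread('pics/w6.png'),270,140,410,240,5.5,'pics/w6b.png')
crop(cv2.imread('pics/w6.png'),220,65,420,275,2.8,'pics/w6a.png')
E
```

```text
(no output)
```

View pics/w6b.png

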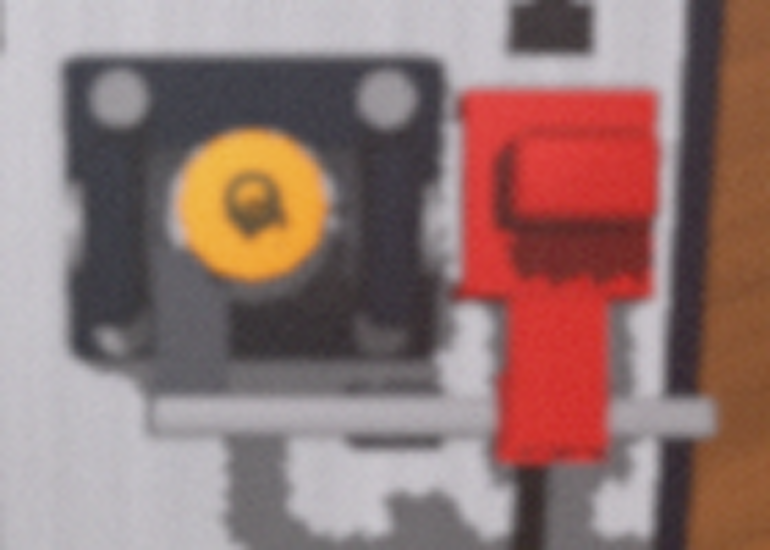

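View pics/w6a.png

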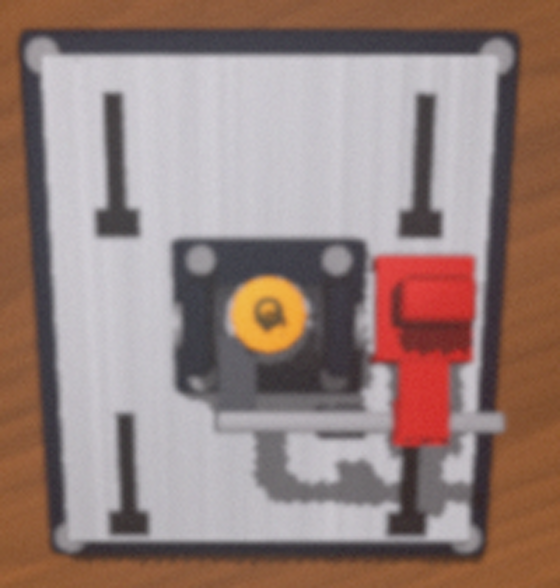

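```bash
cat > fit2.py <<'E'
from fit import *
W6=pickle.load(open('w6.pkl','rb'))
b6=lambda u,v:(270+u/5.5,140+v/5.5); a6=lambda u,v:(220+u/2.8,65+v/2.8)
for l,uv in [((-100,-90,30),(20,30)),((-100,90,30),(519,33)),((100,90,30),(483,555)),((100,-90,30),(52,553))]: obs.append((W6,'m',l,a6(*uv)))
for l,uv in [((0,0,-12),(252,205)),((0,0,0),(252,205)),((-6,34,32),(515,137)),((-6,54,32),(655,135)),((6,54,32),(655,220)),((6,34,32),(515,220)),
 ((-14,29,8),(463,92)),((14,29,8),(463,298)),((-14,59,8),(656,92)),((32,-15,0),(151,416)),((32,69,0),(716,417))]: obs.append((W6,'l',l,b6(*uv)))
def g(p):
    r=[]
    for c,k,l,uv in obs:
        X=loc(p,l) if k=='l' else mac(p,(l[0],l[1],p[4]*1000)); r.append((proj(c,X)[0]-uv))
    return np.concatenate(r)
if __name__=="__main__":
  for loss in('linear','soft_l1'):
    s=least_squares(g,[.573,-.25,-.375,.3,.01],loss=loss,x_scale=[.1,.1,.1,.1,.01]);p=s.x
    print(p.round(4),s.cost); print('tip',loc(p,(0,0,0)),'collar',loc(p,(0,0,-12)));
  for o,e in zip(obs,s.fun.reshape(-1,2)): print('W' if o[0] is W else 'W6' if o[0] is W6 else 'AB',o[1],o[2],e.round(1))
  J=s.jac; print('sd',np.sqrt(np.diag(np.linalg.inv(J.T@J))*1.))
  np.save('p.npy',p)
E
python3 fit2.py
```

```text
[ 0.5776 -0.2449 -0.3684  0.2253  0.014 ] 22.244620819344075
tip [[ 0.56637263 -0.24053209  0.11463518]] collar [[ 0.56887363 -0.24149752  0.10293847]]
[ 0.5776 -0.2448 -0.369   0.2262  0.0139] 16.73154846657643
tip [[ 0.56633941 -0.24041688  0.11462468]] collar [[ 0.56884927 -0.24138755  0.10293031]]
W m (-100, -90, 30) [-0.7  0.2]
W m (-100, 90, 30) [ 0.1 -0.6]
W m (100, 90, 30) [-0.2 -0.6]
W m (100, -90, 30) [-1.  -1.4]
W l (-6, -10, 32) [-0.1 -1.3]
W l (-6, 10, 32) [ 0.9 -0.7]
W l (6, 10, 32) [0.5 0.6]
W l (6, -10, 32) [-0.5  0.2]
W l (-14, -15, 8) [-0.8  1.1]
W l (-14, 15, 8) [1.2 0.7]
W l (32, -15, 0) [0.3 0.1]
W l (32, 69, 0) [0.1 0.3]
AB l (0, 0, 32) [-0.7  1.3]
AB l (0, 0, 32) [-1.5 -0.5]
AB l (32, 69, -2) [-1.3 -1. ]
W6 m (-100, -90, 30) [-0.5  0.3]
W6 m (-100, 90, 30) [ 0.1 -0.1]
W6 m (100, 90, 30) [ 0.1 -0.1]
W6 m (100, -90, 30) [-0.4  0.1]
W6 l (0, 0, -12) [-0.1  0.5]
W6 l (0, 0, 0) [-0.1 -1. ]
W6 l (-6, 34, 32) [-0.3 -1.8]
W6 l (-6, 54, 32) [ 2.2 -1.2]
W6 l (6, 54, 32) [1.9 0.2]
W6 l (6, 34, 32) [-0.5  0.1]
W6 l (-14, 29, 8) [-1.2  0.5]
W6 l (14, 29, 8) [-1.6 -0.9]
W6 l (-14, 59, 8) [2.1 0.7]
W6 l (32, -15, 0) [-0.4  0.4]
W6 l (32, 69, 0) [0.4 0.6]
sd [0.00038261 0.0002451  0.00298202 0.0064098  0.00137205]
```

Call:
arm_command:
  rows:
    - [[-6, 50, 0], 0, -1]
    - [[-6, 50, 0], 0, -1]
    - [[-6, 50, 0], 0, -1]
    - [[-6, 50, 0], 0, -1]
    - [[-6, 50, 0], 0, -1]
    - [[-6, 50, 0], 0, -1]
    - [[-6, 50, 0], 0, -1]
    - [[-6, 50, 0], 0, -1]
    - [[-6, 50, 0], 0, -1]
    - [[-6, 50, 0], 0, -1]
    - [[-4, 40, 0], 0, -1]
    - [[0, 15, 0], 0, -1]

```text
t: 8.62
tcp_pos: [0.5363, 0.3023, 0.2396]
tool_rot: [0.18, 0.984, -0.0, -0.001]
force: [-0.3, 0.1, -0.4]
finger_gap: 1.003
```

Call:
arm_command:
  rows:
    - [[0, 0, 0], 0, -1]
    - [[0, 0, 0], 0, -1]

```text
t: 8.88
tcp_pos: [0.538, 0.2989, 0.2398]
tool_rot: [0.182, 0.983, -0.001, -0.0]
force: [0.7, 0.2, 0.1]
finger_gap: 1.003
```

```bash
python3 - <<'E'
from h import *; import pickle
s=manip.sense();print(s['t'],s['tcp_pos'],s['tool_rot'],s['force'],s['q'])
c=manip.get_calibration('wrist');im=manip.snapshot('wrist');cv2.imwrite('pics/w7.png',im);pickle.dump(c,open('w7.pkl','wb'))
E
```

```text
8.875 [0.53799494 0.29889159 0.23980495] [ 1.81952263e-01  9.83307177e-01 -5.43578787e-04 -2.72778878e-04] [0.74037092 0.18483686 0.11779333] [ 3.26118412e-01  4.81904813e-01  1.42056840e+00 -7.22541684e-04
  1.24012576e+00 -8.78499923e-01]
```

View pics/w7.png

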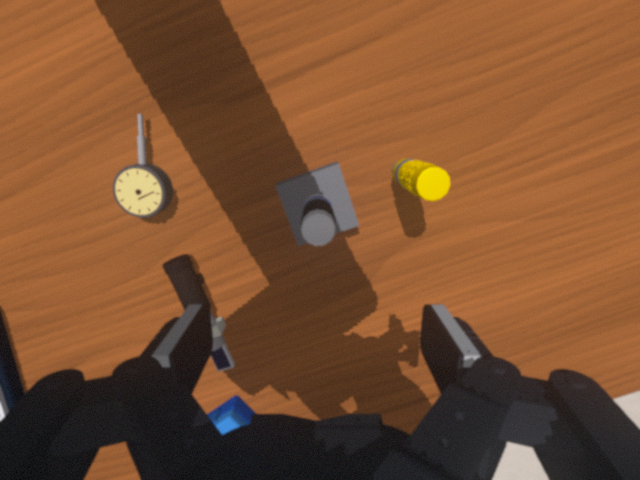

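```bash
python3 - <<'E'
from h import *; import pickle
c=pickle.load(open('w7.pkl','rb'));im=cv2.imread('pics/w7.png')
crop(im,260,150,380,260,5,'pics/w7a.png')
print(atz(c,(318,229),.128)); print(-np.array(c['R']).T@c['t'])
for z in (.128,):print(proj(c,[.538,.2995,z]),proj(c,[.538,.2995,.03]))
for p in [(277,184),(339,164),(358,229),(297,247)]: print(atz(c,p,.03))
print('yellow',atz(c,(433,183),.12))
E
```

```text
[0.5390262  0.30058063 0.128     ]
[0.46932824 0.32596242 0.40429308]
[[316.27261645 228.30727806]] [[316.30561216 204.45019182]]
[0.50316403 0.26904036 0.03      ]
[0.50707616 0.33627138 0.03      ]
[0.57921756 0.33190493 0.03      ]
[0.57457394 0.26279205 0.03      ]
yellow [0.53843258 0.39828868 0.12      ]
```

View pics/w7a.png

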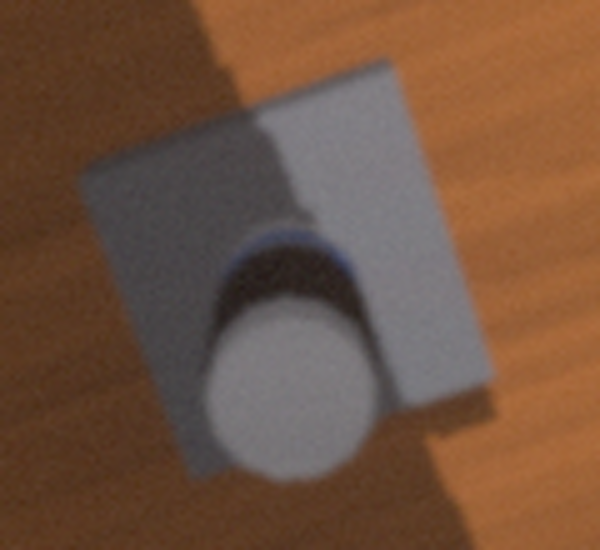

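Call:
arm_command:
  rows:
    - [[1, 1, -40], 0, -1]
    - [[0, 0, -40], 0, -1]
    - [[0, 0, -40], 0, -1]
    - [[0, 0, -25], 0, -1]
    - [[0, 0, -15], 0, -1]
    - [[0, 0, 0], 0, -1]

```text
t: 9.68
tcp_pos: [0.5388, 0.3003, 0.0793]
tool_rot: [0.182, 0.983, -0.001, -0.001]
force: [0.9, 0.7, 0.4]
finger_gap: 1.002
```

```bash
python3 - <<'E'
from h import *; import pickle
s=manip.sense();print(s['t'],s['tcp_pos'],s['tool_rot'],s['force'])
a=manip.snapshot('scene');b=manip.snapshot('side')
crop(a,330,180,510,400,2.7,'pics/a8.png');crop(b,220,170,420,420,2.4,'pics/b8.png')
E
```

```text
9.675 [0.53878821 0.30030459 0.0792793 ] [ 1.81996158e-01  9.83298750e-01 -5.13855206e-04 -8.38553079e-04] [0.87236476 0.71414458 0.38394871]
```

View pics/a8.png

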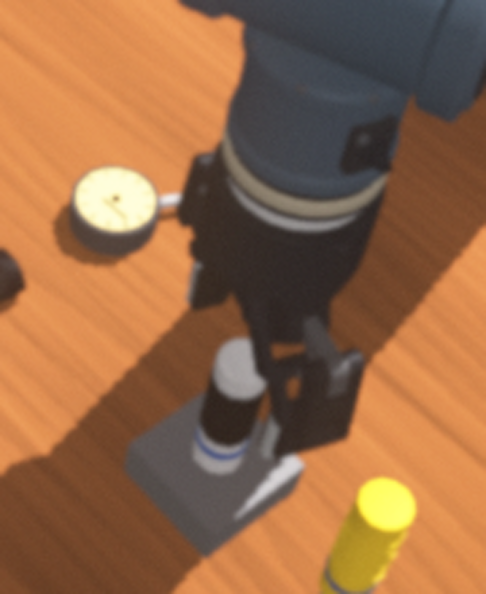

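View pics/b8.png

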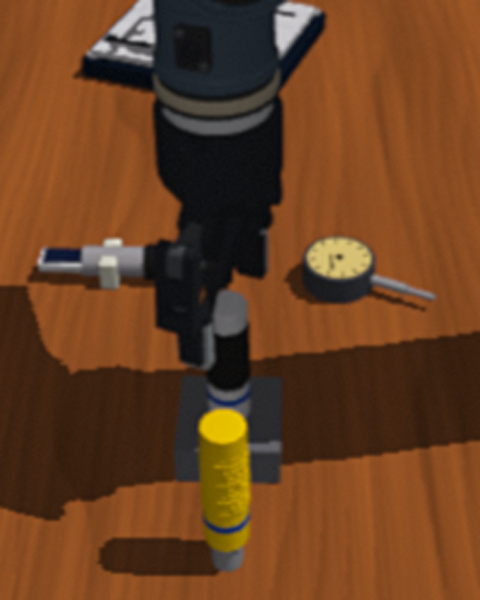

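```bash
python3 - <<'E'
from h import *
A=manip.get_calibration('scene');B=manip.get_calibration('side')
t=manip.sense()['tcp_pos'];y=np.array([.357,.934,0])
print(tri([A,B],[(330+272/2.7,180+455/2.7),(220+195/2.4,170+366/2.4)]))
for z in(-.011,0,.01,.02,.03,.04):
  X=t+y*.05+[0,0,z]; print(z,(proj(A,X)[0]-[330,180])*2.7,(proj(B,X)[0]-[220,170])*2.4)
  X=t-y*.05+[0,0,z]; print('   far',(proj(A,X)[0]-[330,180])*2.7,(proj(B,X)[0]-[220,170])*2.4)
E
```

```text
(array([0.55673099, 0.34129476, 0.11072015]), [np.float64(0.000220044689559129), np.float64(0.00022004468955892588)])
-0.011 [265.90019678 503.22502891] [195.07744826 420.81542781]
   far [190.65074657 348.33032247] [252.59502073 321.98467683]
0 [269.59755209 493.21935419] [194.39169044 408.36439976]
   far [193.25542606 337.364797  ] [252.36518586 309.91098775]
0.01 [273.02876798 483.91996478] [193.75911268 396.88149643]
   far [195.66779523 327.19392052] [252.15348499 298.78906918]
0.02 [276.52858547 474.42081812] [193.11761458 385.23917059]
   far [198.12361781 316.82502246] [251.93910253 287.5254434 ]
0.03 [280.0989602  464.71575773] [192.46700164 373.4339983 ]
   far [200.62398347 306.2526613 ] [251.72198581 276.1173116 ]
0.04 [283.74191704 454.79838602] [191.80707353 361.46245454]
   far [203.17001425 295.4712102 ] [251.50208075 264.56179887]
```

Call:
arm_command:
  rows:
    - [[0, 0, -15], 0, -1]
    - [[0, 0, -10], 0, -1]
    - [[0, 0, 0], 0, -1]

```text
t: 10.15
tcp_pos: [0.5381, 0.301, 0.0539]
tool_rot: [0.181, 0.983, -0.001, -0.001]
force: [-0.0, 0.4, 0.6]
finger_gap: 1.001
```

Call:
arm_command:
  rows:
    - [[0, 0, -7], 0, -1]
    - [[0, 0, -5], 0, -1]
    - [[0, 0, 0], 0, -1]

```text
t: 10.52
tcp_pos: [0.5387, 0.3012, 0.0425]
tool_rot: [0.181, 0.983, -0.0, -0.0]
force: [0.4, 0.2, 0.1]
finger_gap: 1.002
```

```bash
python3 - <<'E'
from h import *; import pickle
s=manip.sense();print(s['t'],s['tcp_pos'],s['tool_rot'],s['force'])
a=manip.snapshot('scene');b=manip.snapshot('side')
crop(a,330,220,510,420,2.9,'pics/a9.png');crop(b,240,200,400,400,2.9,'pics/b9.png')
E
```

```text
10.525 [0.5386622  0.30119653 0.04249158] [ 1.81348477e-01  9.83418773e-01 -2.63568235e-04 -4.21756164e-04] [0.42006038 0.15868182 0.11013394]
```

View pics/a9.png

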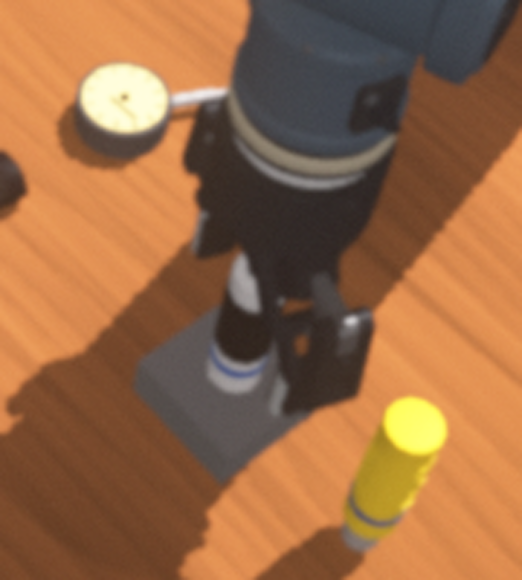

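View pics/b9.png

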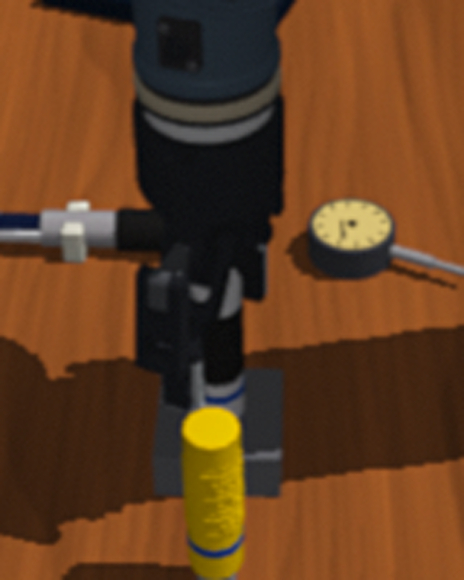

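Call:
arm_command:
  rows:
    - [[0, 0, 0], 0, 1]
    - [[0, 0, 0], 0, 1]
    - [[0, 0, 0], 0, 1]
    - [[0, 0, 0], 0, 1]
    - [[0, 0, 0], 0, 1]
    - [[0, 0, 0], 0, 1]
  squeeze: 30

```text
t: 11.38
tcp_pos: [0.539, 0.3011, 0.0432]
tool_rot: [0.181, 0.983, -0.0, -0.0]
force: [-1.1, -2.0, 3.3]
finger_gap: 0.318
```

```bash
python3 - <<'E'
from h import *; import pickle
s=manip.sense();print(s['t'],s['tcp_pos'],s['tool_rot'],s['force'],s['finger_gap'])
a=manip.snapshot('scene');b=manip.snapshot('side')
crop(a,330,220,510,420,2.9,'pics/a10.png');crop(b,240,200,400,400,2.9,'pics/b10.png')
E
```

```text
11.375 [0.53897596 0.30108139 0.04324496] [ 1.81330632e-01  9.83422171e-01 -1.87885924e-04 -1.75126842e-05] [-1.1307543  -2.00678369  3.28764361] 0.3182385921186455
```

View pics/a10.png

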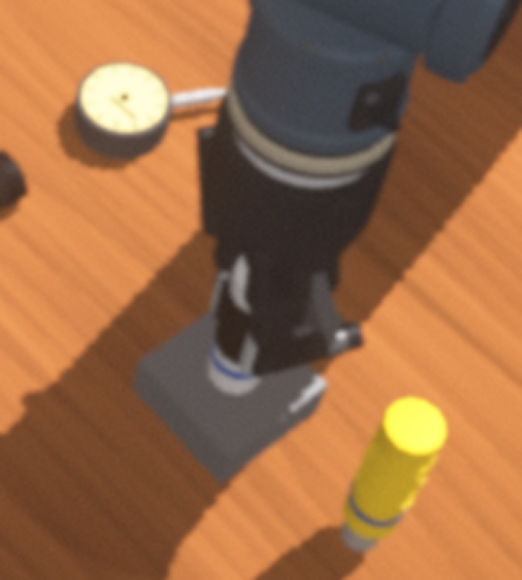

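View pics/b10.png

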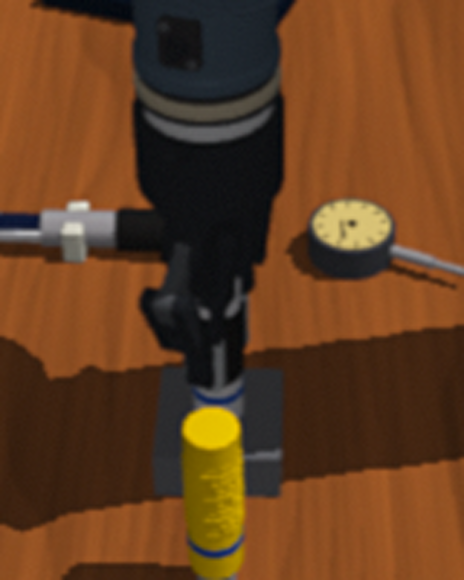

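Call:
arm_command:
  rows:
    - [[0, 0, 7], 0, 1]
    - [[0, 0, 7], 0, 1]
    - [[0, 0, 0], 0, 1]

```text
t: 11.85
tcp_pos: [0.5393, 0.3015, 0.0575]
tool_rot: [0.181, 0.983, 0.0, 0.0]
force: [0.7, -0.2, -2.3]
finger_gap: 0.322
```

Call:
arm_command:
  rows:
    - [[-3.5, 1.4, 0], 0, 1]
    - [[-3.5, 1.4, 0], 0, 1]
    - [[0, 0, 0], 0, 1]

```text
t: 12.22
tcp_pos: [0.533, 0.3035, 0.0573]
tool_rot: [0.181, 0.983, -0.0, 0.001]
force: [2.3, -3.6, -0.0]
finger_gap: 0.323
```

Call:
arm_command:
  rows:
    - [[-4, 1.6, 0], 0, 1]
    - [[-4, 1.6, 0], 0, 1]
    - [[-4, 1.6, 0], 0, 1]
    - [[0, 0, 0], 0, 1]

```text
t: 12.72
tcp_pos: [0.5207, 0.3081, 0.0571]
tool_rot: [0.181, 0.983, -0.001, 0.001]
force: [2.3, -3.9, -0.9]
finger_gap: 0.319
```

```bash
python3 - <<'E'
from h import *; import pickle
s=manip.sense();print(s['t'],s['tcp_pos'],s['tool_rot'],s['force'],s['finger_gap'])
a=manip.snapshot('scene');b=manip.snapshot('side')
crop(a,330,220,510,420,2.9,'pics/a11.png');crop(b,240,200,400,400,2.9,'pics/b11.png')
E
```

```text
12.725 [0.52066371 0.30811936 0.05708617] [ 1.81089747e-01  9.83466137e-01 -5.19004860e-04  7.69326713e-04] [ 2.28145739 -3.90889834 -0.88828433] 0.318695142148981
```

View pics/a11.png

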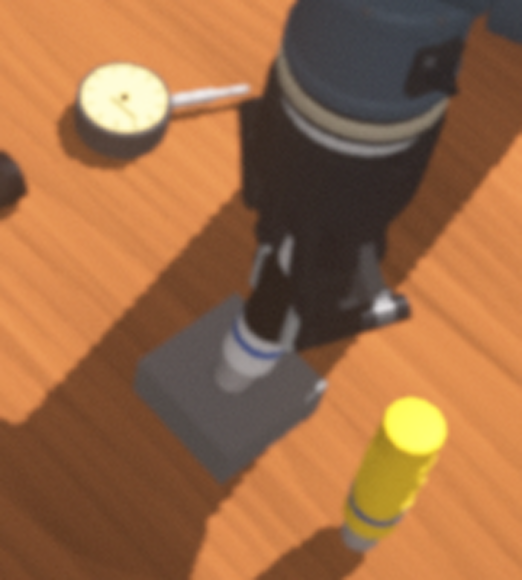

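View pics/b11.png

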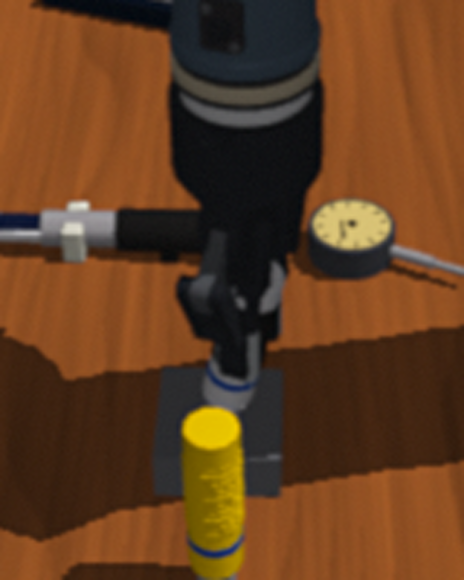

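Call:
arm_command:
  rows:
    - [[0, 0, 15], 0, 1]
    - [[0, 0, 40], 0, 1]
    - [[0, 0, 50], 0, 1]
    - [[0, 0, 50], 0, 1]
    - [[0, -15, 8], 0, 1]
    - [[0, -45, 0], 0, 1]
    - [[0, -50, 0], 0, 1]
    - [[0, -50, 0], 0, 1]
    - [[0, 0, 0], 0, 1]
    - [[0, 0, 0], 0, 1]
  squeeze: 45

```text
t: 14.08
tcp_pos: [0.5189, 0.1489, 0.2191]
tool_rot: [0.182, 0.983, 0.0, -0.001]
force: [0.1, -0.4, -2.2]
finger_gap: 0.32
```

```bash
python3 - <<'E'
from h import *; from m import *
s=manip.sense();print(s['t'],s['tcp_pos'],s['tool_rot'],s['force'],s['finger_gap'])
a=manip.snapshot('scene');b=manip.snapshot('side')
cv2.imwrite('pics/a12f.png',a);cv2.imwrite('pics/b12f.png',b)
p=np.load('p.npy');t=s['tcp_pos'];ax=loc(p,(0,0,1000))[0]-loc(p,(0,0,0))[0];print(ax)
A=manip.get_calibration('scene');B=manip.get_calibration('side')
g=t+[0,0,.045];m=g-.08*ax;print(proj(A,[g,m]),proj(B,[g,m]))
E
```

```text
14.075 [0.51886367 0.14894935 0.21913526] [ 1.81991799e-01  9.83298991e-01  2.20451214e-04 -1.42485568e-03] [ 0.08471178 -0.36232724 -2.16982118] 0.3202104508044765
[-0.20915534  0.08088891  0.97453118]
[[365.76776054 174.76359104]
 [349.75571056 217.25226873]] [[326.07114843 170.01928907]
 [316.91994836 209.13981541]]
```

```bash
python3 - <<'E'
from h import *
crop(cv2.imread('pics/a12f.png'),300,120,430,250,5,'pics/a12.png');crop(cv2.imread('pics/b12f.png'),260,120,390,250,5,'pics/b12.png')
E
```

```text
(no output)
```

View pics/a12.png

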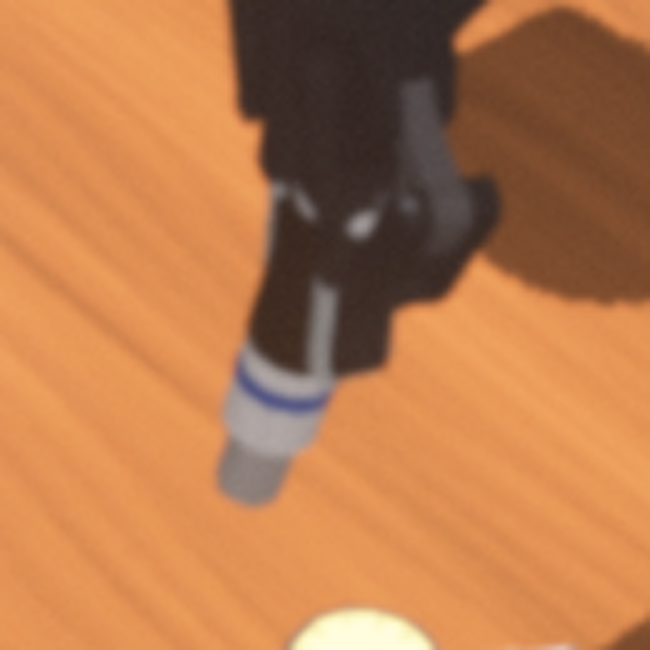

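View pics/b12.png

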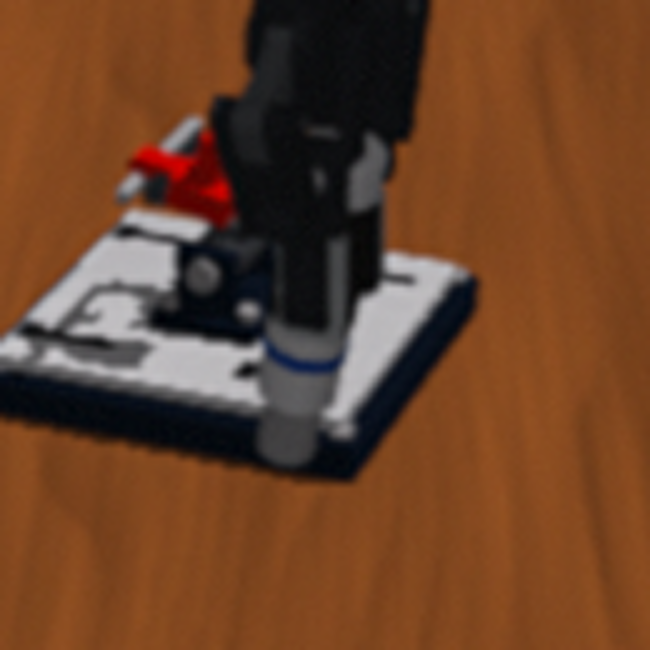

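```bash
python3 - <<'E'
from h import *; from m import *
A=manip.get_calibration('scene');B=manip.get_calibration('side')
za=lambda u,v:(300+u/5,120+v/5); zb=lambda u,v:(260+u/5,120+v/5)
m,r1=tri([A,B],[za(249,490),zb(288,450)]); k,r2=tri([A,B],[za(284,386),zb(305,354)])
d=k-m;print(m,r1,k,r2,np.linalg.norm(d),d/np.linalg.norm(d))
p=np.load('p.npy');c,s=np.cos(p[2]),np.sin(p[2])
d/=np.linalg.norm(d);print('xm',d@[c,s,0],'ym',d@[-s,c,0])
t=manip.sense()['tcp_pos'];print('mouth-tcp',m-t,manip.sense()['t'])
# axis lines per camera: angle of projected line vs tilt
g=t+[0,0,.045]
for th in(.15,.2,.25,.3):
    a=np.array([-np.sin(th)*c,-np.sin(th)*s,np.cos(th)])
    for C,o in((A,(300,120)),(B,(260,120))):
        P=proj(C,[g-.08*a,g-.04*a]);v=P[1]-P[0];print(th,((P-o)*5).round().tolist(),'slope',v[0]/v[1])
E
```

```text
[0.53465891 0.14178601 0.18375721] [np.float64(0.0002675699644394303), np.float64(0.0002675699644394386)] [0.52774481 0.14494055 0.22365415] [np.float64(0.00024084376229241105), np.float64(0.00024084376229236456)] 0.0406143090455457 [-0.17023795  0.07767057  0.98233717]
xm -0.18679369271038654 ym 0.011036028323423971
mouth-tcp [ 0.01534694 -0.00803154 -0.03571272] 14.175
0.15 [[269.0, 486.0], [298.0, 385.0]] slope -0.28863911907737844
0.15 [[300.0, 452.0], [314.0, 354.0]] slope -0.14576711860549632
0.2 [[256.0, 487.0], [292.0, 385.0]] slope -0.34719891594819124
0.2 [[289.0, 448.0], [308.0, 352.0]] slope -0.2028130198310827
0.25 [[244.0, 488.0], [285.0, 386.0]] slope -0.40541498014712113
0.25 [[278.0, 444.0], [303.0, 350.0]] slope -0.2621554606990026
0.3 [[231.0, 489.0], [279.0, 386.0]] slope -0.4635787189623139
0.3 [[268.0, 439.0], [297.0, 348.0]] slope -0.32425272585475284
```

```bash
python3 - <<'E'
from m import *
p=np.load('p.npy');o=np.array([.017,-.006,-.033])
for z in(40,25,0,-12,-21):print(z,loc(p,(0,0,z))[0]-o)
E
```

```text
40 [ 0.54097319 -0.23118133  0.18660593]
25 [ 0.54411052 -0.23239466  0.17198796]
0 [ 0.54933941 -0.23441688  0.14762468]
-12 [ 0.55184927 -0.23538755  0.13593031]
-21 [ 0.55373167 -0.23611555  0.12715953]
```

Call:
arm_command:
  rows:
    - [[3, -40, 0], 0, 1]
    - [[3, -50, 0], 0, 1]
    - [[3, -50, 0], 0, 1]
    - [[3, -50, 0], 0, 1]
    - [[3, -50, 0], 0, 1]
    - [[3, -50, 0], 0, 1]
    - [[3, -50, 0], 0, 1]
    - [[1, -40, 0], 0, 1]
    - [[0, 0, -12], 0, 1]
    - [[0, 0, -20], 0, 1]
    - [[0, 0, 0], 0, 1]
    - [[0, 0, 0], 0, 1]

```text
t: 15.68
tcp_pos: [0.5425, -0.2299, 0.1882]
tool_rot: [0.181, 0.984, 0.0, 0.0]
force: [-0.4, 0.2, -1.4]
finger_gap: 0.322
```

```bash
cat > look.py <<'E'
from h import *; from m import *; import sys
n=sys.argv[1]
s=manip.sense();print(s['t'],s['tcp_pos'],s['tool_rot'],s['force'],s['finger_gap'])
t=s['tcp_pos'];p=np.load('p.npy')
a=manip.snapshot('scene');b=manip.snapshot('side');w=manip.snapshot('wrist')
crop(a,140,60,270,190,5,f'pics/a{n}.png');crop(b,240,80,370,210,5,f'pics/b{n}.png');cv2.imwrite(f'pics/w{n}.png',w)
A=manip.get_calibration('scene');B=manip.get_calibration('side')
P=[t+[.017,-.006,-.033],loc(p,(0,0,0))[0],loc(p,(0,0,-12))[0]]
print('mouth/tip/collar zoom px a',((proj(A,P)-[140,60])*5).round().tolist(),'b',((proj(B,P)-[240,80])*5).round().tolist())
m=P[0]-P[1];d=loc(p,np.eye(3)*1000)-loc(p,(0,0,0));print('mouth in nipple axes mm',(d@m/1.0*1000).round(1))
E
python3 look.py 13
```

```text
15.675 [ 0.5425047  -0.22987229  0.18819593] [1.80518038e-01 9.83571665e-01 1.29017206e-04 2.04942302e-05] [-0.44830015  0.17108475 -1.42383922] 0.3221388214412634
mouth/tip/collar zoom px a [[316.0, 272.0], [309.0, 361.0], [306.0, 387.0]] b [[351.0, 274.0], [340.0, 350.0], [335.0, 372.0]]
mouth in nipple axes mm [ 1.3  1.8 41.3]
```

View pics/a13.png

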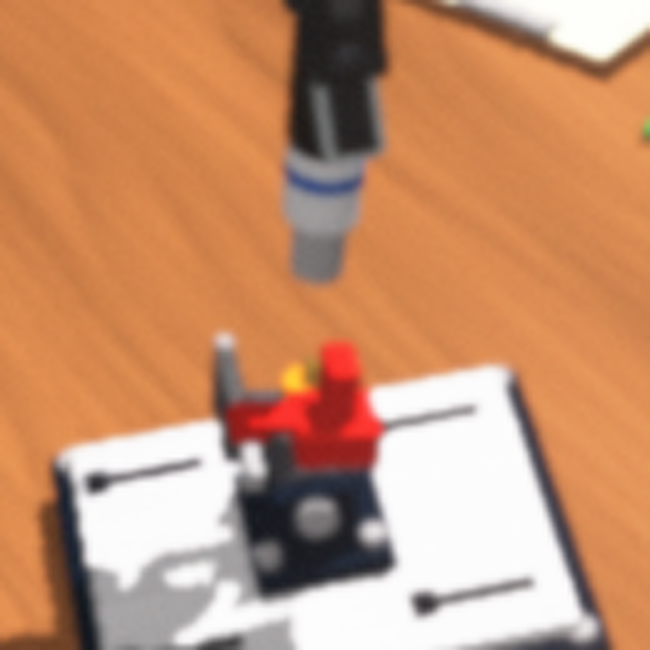

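View pics/b13.png

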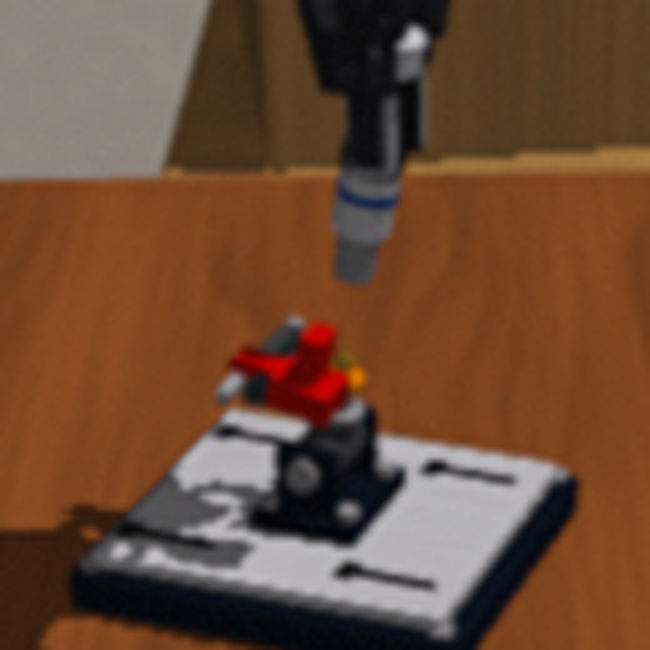

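View pics/w13.png

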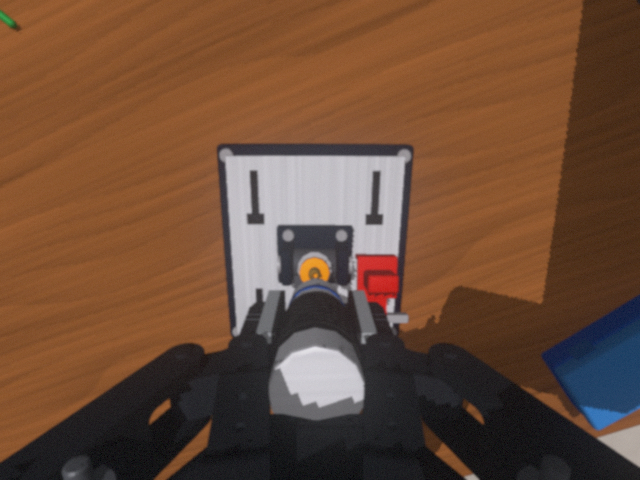

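```bash
python3 - <<'E'
from h import *; from m import *
p=np.load('p.npy');c=manip.get_calibration('wrist');s=manip.sense();print(s['tcp_pos'])
print(proj(c,[loc(p,(0,0,0))[0],loc(p,(0,0,-12))[0],s['tcp_pos']+[.017,-.006,-.033],s['tcp_pos']+[0,0,.045],loc(p,(32,69,0))[0]]))
crop(cv2.imread('pics/w13.png'),260,210,420,420,3.7,'pics/w13a.png')
E
```

```text
[ 0.54271584 -0.23077467  0.18889913]
[[314.59125747 276.27590475]
 [314.64187991 273.56851174]
 [316.03276845 291.29869979]
 [314.79766976 335.63749321]
 [409.43288868 320.22256584]]
```

View pics/w13a.png

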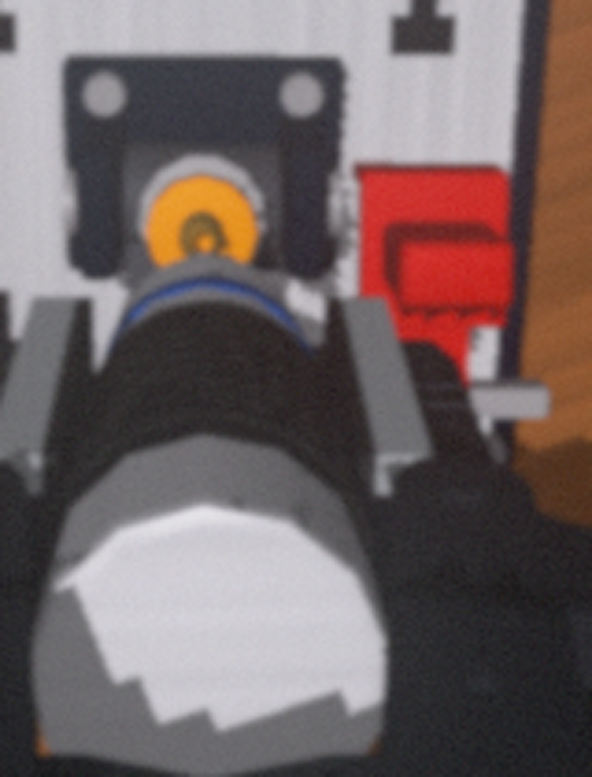

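Call:
arm_command:
  rows:
    - [[-2.4, -1.5, 0], 0, 1]
    - [[3, -1.2, -14], 0, 1]
    - [[3, -1.2, -14], 0, 1]
    - [[0, 0, 0], 0, 1]
    - [[0, 0, 0], 0, 1]

```text
t: 16.45
tcp_pos: [0.5456, -0.235, 0.1596]
tool_rot: [0.181, 0.983, 0.0, -0.0]
force: [0.9, -0.3, -2.9]
finger_gap: 0.316
```

```bash
python3 look.py 14; python3 -c "
from h import *
crop(cv2.imread('pics/w14.png'),260,210,420,360,5,'pics/w14a.png')"
```

```text
16.45 [ 0.54557298 -0.2349958   0.15955126] [ 1.81432563e-01  9.83403315e-01  1.65263740e-04 -3.42654960e-04] [ 0.86655559 -0.34578954 -2.93516848] 0.31607095333409435
mouth/tip/collar zoom px a [[313.0, 331.0], [309.0, 361.0], [306.0, 387.0]] b [[347.0, 326.0], [340.0, 350.0], [335.0, 372.0]]
mouth in nipple axes mm [-0.5 -1.9 12.4]
```

View pics/a14.png

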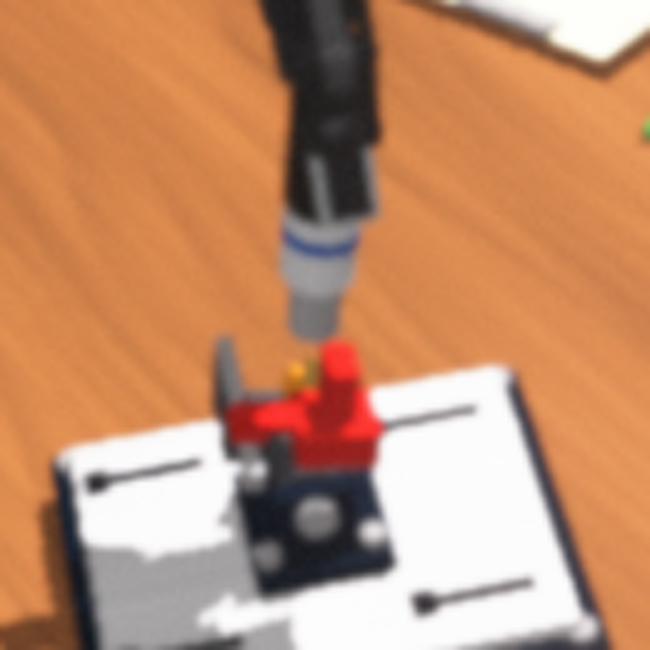

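View pics/b14.png

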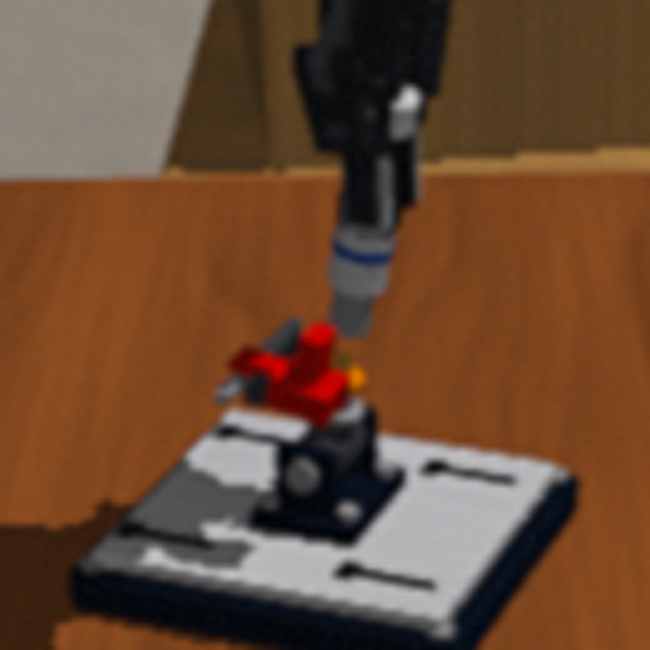

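View pics/w14a.png

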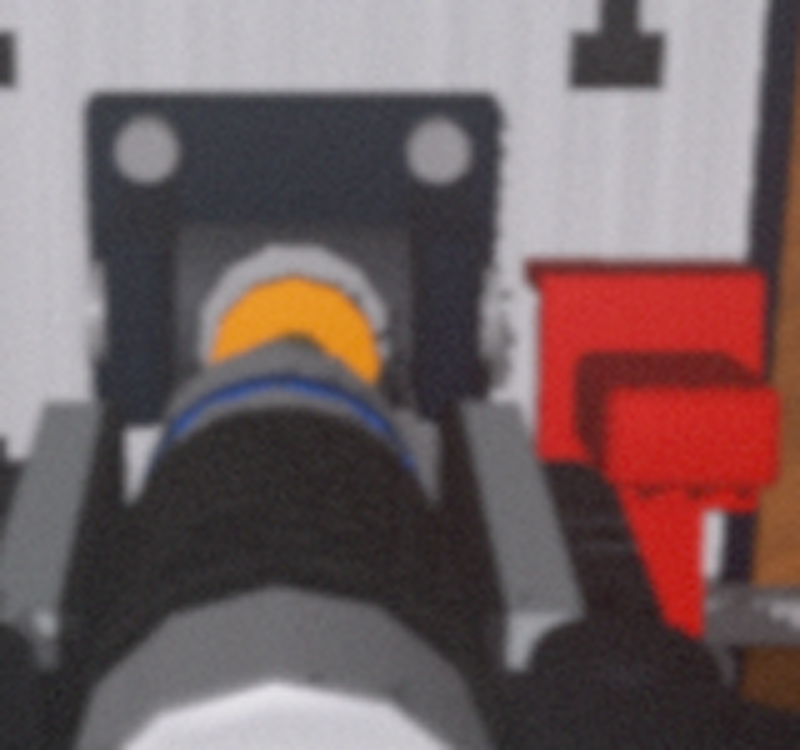

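Call:
arm_command:
  rows:
    - [[0.7, 1.7, 0], 0, 1]
    - [[1, -0.4, -5], 0, 1]
    - [[1, -0.4, -5], 0, 1]
    - [[0, 0, 0], 0, 1]

```text
t: 17.1
tcp_pos: [0.548, -0.2339, 0.1493]
tool_rot: [0.181, 0.983, 0.0, -0.001]
force: [0.3, 1.0, -2.4]
finger_gap: 0.314
```

```bash
python3 look.py 15; python3 -c "
from h import *
crop(cv2.imread('pics/w15.png'),260,210,420,360,5,'pics/w15a.png')"
```

```text
17.1 [ 0.54796408 -0.23386655  0.14928012] [ 1.81385771e-01  9.83411762e-01  2.69925073e-04 -6.60725932e-04] [ 0.29450607  1.02953075 -2.35154235] 0.31385620595438507
mouth/tip/collar zoom px a [[312.0, 357.0], [309.0, 361.0], [306.0, 387.0]] b [[342.0, 347.0], [340.0, 350.0], [335.0, 372.0]]
mouth in nipple axes mm [-1.1  0.   1.9]
```

View pics/w15a.png

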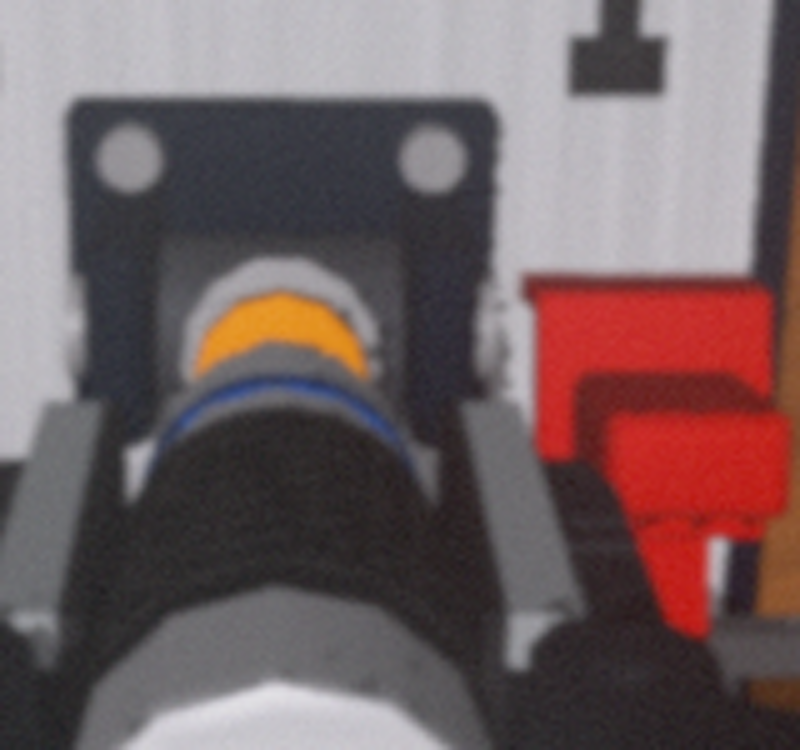

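View pics/b15.png

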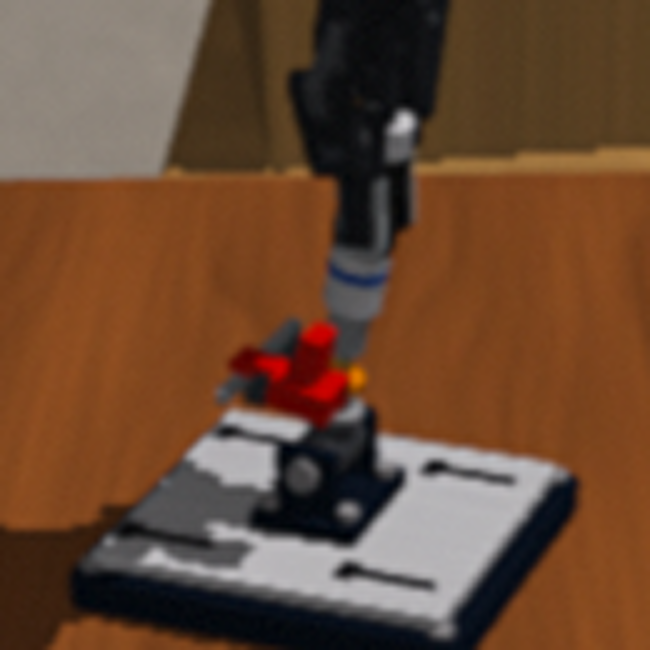

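View pics/a15.png

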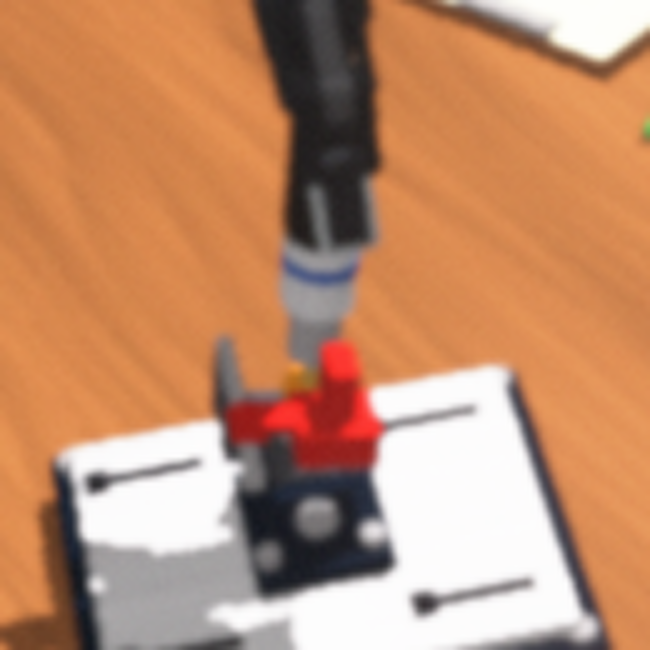

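Call:
arm_command:
  rows:
    - [[0.6, -0.2, -3], 0, 1]
    - [[0.6, -0.2, -3], 0, 1]
    - [[0, 0, 0], 0, 1]

```text
t: 17.62
tcp_pos: [0.5493, -0.2344, 0.1436]
tool_rot: [0.181, 0.983, 0.0, -0.0]
force: [-0.2, -0.8, -1.8]
finger_gap: 0.316
```

Call:
arm_command:
  rows:
    - [[0.6, -0.2, -3], 0, 1]
    - [[0.4, -0.2, -2], 0, 1]
    - [[0, 0, 0], 0, 1]

```text
t: 18.0
tcp_pos: [0.5504, -0.2348, 0.1387]
tool_rot: [0.181, 0.983, 0.0, -0.0]
force: [0.2, -0.1, -2.4]
finger_gap: 0.316
```

```bash
python3 look.py 16; python3 -c "
from h import *
crop(cv2.imread('pics/w16.png'),260,210,420,360,5,'pics/w16a.png')"
```

```text
18.0 [ 0.55039297 -0.23480834  0.13870975] [ 1.81402823e-01  9.83408838e-01  1.06093480e-04 -2.47981496e-04] [ 0.19910337 -0.14499727 -2.38743612] 0.31568085104380283
mouth/tip/collar zoom px a [[309.0, 380.0], [309.0, 361.0], [306.0, 387.0]] b [[338.0, 367.0], [340.0, 350.0], [335.0, 372.0]]
mouth in nipple axes mm [-0.9  0.  -8.9]
```

View pics/b16.png

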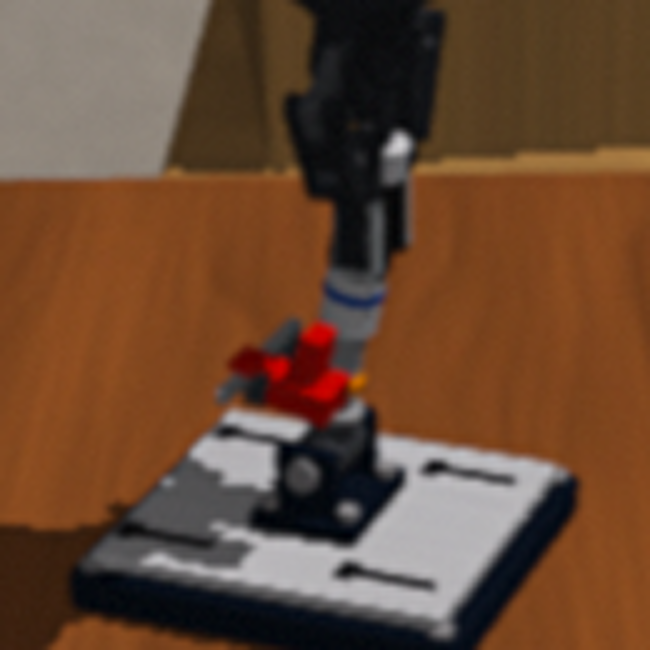

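View pics/w16a.png

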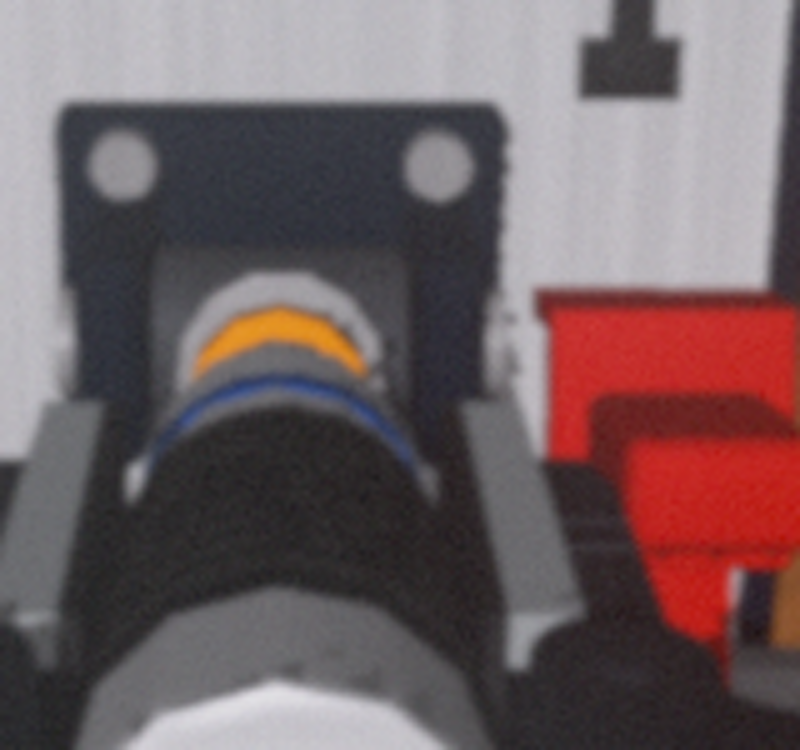

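Call:
arm_command:
  rows:
    - [[0.6, -0.2, -3], 0, 1]
    - [[0.4, -0.2, -2], 0, 1]
    - [[0, 0, 0], 0, 1]
  squeeze: 60

```text
t: 18.52
tcp_pos: [0.5512, -0.2351, 0.1356]
tool_rot: [0.181, 0.983, -0.0, -0.0]
force: [-4.9, 1.7, 9.2]
finger_gap: 0.313
```

Call:
arm_command:
  rows:
    - [[0.4, -0.2, -2], 0, 1]
    - [[0, 0, 0], 0, 1]

```text
t: 18.77
tcp_pos: [0.5515, -0.2352, 0.1338]
tool_rot: [0.181, 0.983, -0.0, -0.0]
force: [-5.2, 3.0, 9.0]
finger_gap: 0.315
```

Call:
arm_command:
  rows:
    - [[0.4, -0.2, -2], 0, 1]
    - [[0, 0, 0], 0, 1]

```text
t: 19.02
tcp_pos: [0.552, -0.2354, 0.1314]
tool_rot: [0.181, 0.983, 0.0, -0.0]
force: [-3.0, 1.9, 6.5]
finger_gap: 0.316
```

Call:
arm_command:
  rows:
    - [[0.4, -0.2, -2], 0, 1]
    - [[0, 0, 0], 0, 1]

```text
t: 19.27
tcp_pos: [0.5525, -0.2356, 0.129]
tool_rot: [0.181, 0.983, 0.0, -0.0]
force: [-3.7, 1.8, 5.7]
finger_gap: 0.313
```

Call:
arm_command:
  rows:
    - [[0.4, -0.2, -2], 0, 1]
    - [[0, 0, 0], 0, 1]

```text
t: 19.52
tcp_pos: [0.5527, -0.2357, 0.1281]
tool_rot: [0.181, 0.983, 0.0, -0.0]
force: [-5.7, 3.2, 11.5]
finger_gap: 0.311
```

```bash
python3 look.py 17; python3 -c "
from h import *
crop(cv2.imread('pics/w17.png'),260,210,420,360,5,'pics/w17a.png')"
```

```text
19.525 [ 0.5527084  -0.23570617  0.12808947] [ 1.81235866e-01  9.83439622e-01  5.28274426e-05 -2.59114985e-04] [-5.66036423  3.16455369 11.53111738] 0.31068669885520084
mouth/tip/collar zoom px a [[307.0, 403.0], [309.0, 361.0], [306.0, 387.0]] b [[334.0, 387.0], [340.0, 350.0], [335.0, 372.0]]
mouth in nipple axes mm [ -0.9   0.  -19.8]
```

View pics/b17.png

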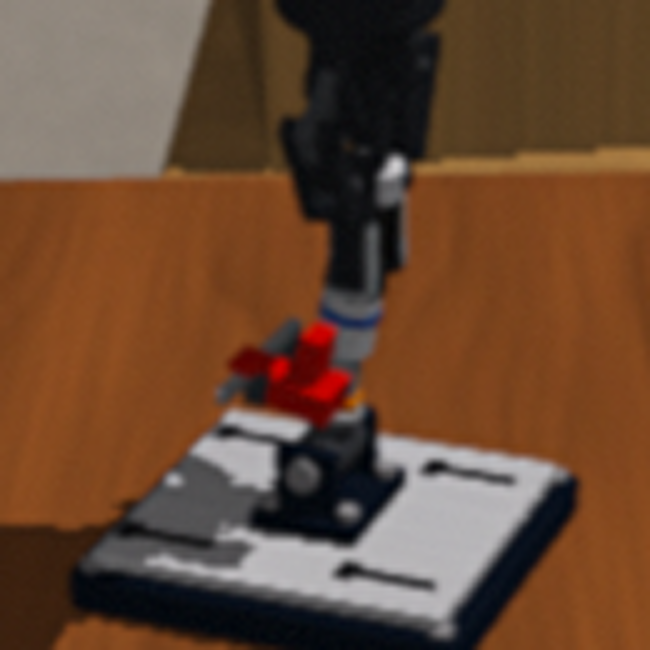

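View pics/w17a.png

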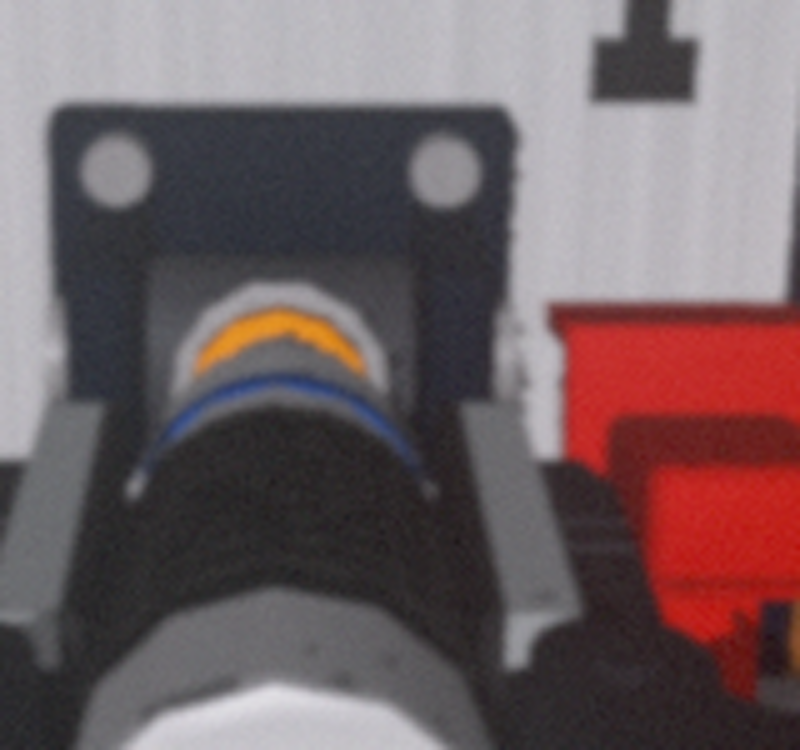

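Call:
arm_command:
  rows:
    - [[0.2, -0.1, -1], 0, 1]
    - [[0, 0, 0], 0, 1]
    - [[0, 0, 0], 0, 1]
  squeeze: 80

```text
t: 20.05
tcp_pos: [0.5528, -0.2358, 0.1281]
tool_rot: [0.181, 0.983, -0.0, -0.0]
force: [-6.3, 3.9, 15.5]
finger_gap: 0.31
```

Call:
arm_command:
  rows:
    - [[0.2, -0.1, -1], 0, 1]
    - [[0, 0, 0], 0, 1]
    - [[0, 0, 0], 0, 1]

```text
t: 20.42
tcp_pos: [0.5528, -0.2358, 0.128]
tool_rot: [0.181, 0.983, -0.0, -0.0]
force: [-8.6, 4.6, 21.7]
finger_gap: 0.313
```

```bash
python3 look.py 18; python3 -c "
from h import *
crop(cv2.imread('pics/w18.png'),260,210,420,360,5,'pics/w18a.png')"
```

```text
20.425 [ 0.55281741 -0.23577653  0.12803139] [ 1.81123544e-01  9.83460316e-01 -9.31363517e-05 -2.45113688e-04] [-8.5562252   4.59091437 21.69374307] 0.31255988263349516
mouth/tip/collar zoom px a [[307.0, 403.0], [309.0, 361.0], [306.0, 387.0]] b [[334.0, 387.0], [340.0, 350.0], [335.0, 372.0]]
mouth in nipple axes mm [ -0.8  -0.  -19.9]
```

View pics/b18.png

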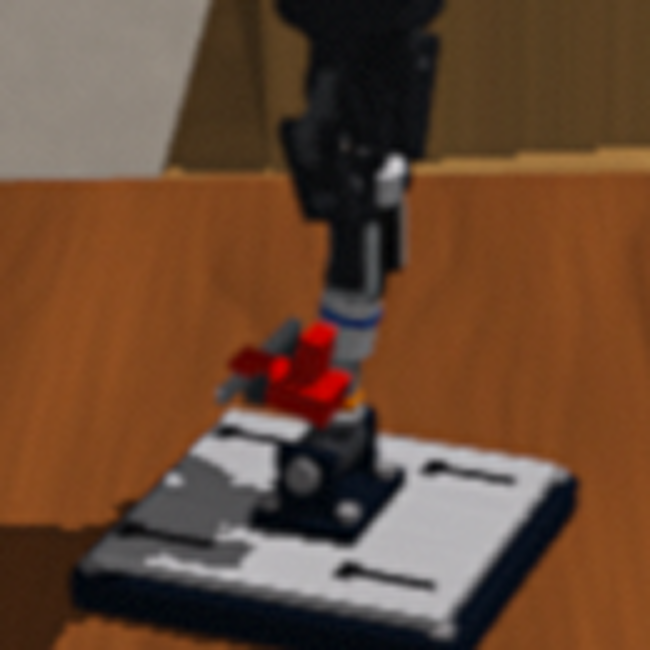

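View pics/w18a.png

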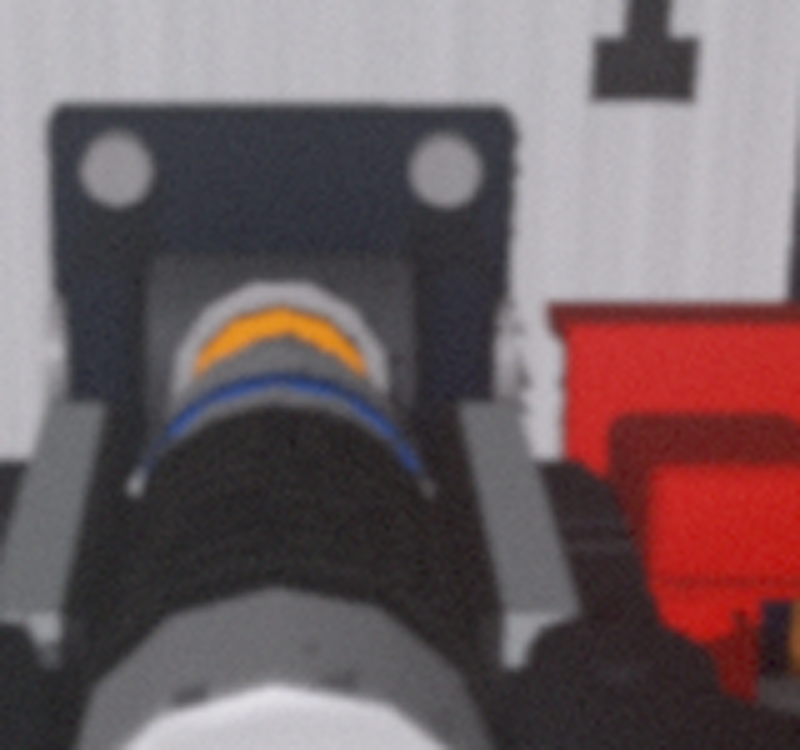

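View pics/a18.png

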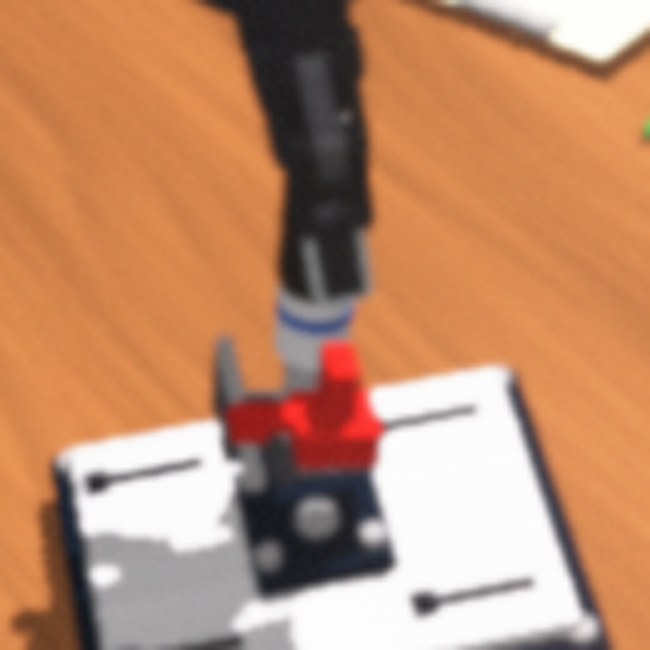

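```bash
python3 - <<'E'
from h import *; from m import *
A=manip.get_calibration('scene');B=manip.get_calibration('side');p=np.load('p.npy')
k,r=tri([A,B],[(140+316/5,60+318/5),(240+352/5,80+316/5)])
print(k,r)
e=k+[.0026,.003,.0024]-loc(p,(0,0,-21))[0]
d=loc(p,np.eye(3)*1000)-loc(p,(0,0,0));print('ring wrt mouth, nipple axes mm',(d@e*1000).round(1))
E
```

```text
[ 0.56009407 -0.24139469  0.13145038] [np.float64(0.00013320651247631851), np.float64(0.00013320651247635497)]
ring wrt mouth, nipple axes mm [ 0.3  0.6 40.7]
```

```bash
python3 - <<'E'
from h import *
a=manip.snapshot('scene');o=cv2.imread('pics/scene0.png')
for n,(x0,y0,x1,y1) in dict(dial=(350,238,420,276),refr=(248,268,345,335)).items():
    print(n,cv2.absdiff(a,o)[y0:y1,x0:x1].mean())
s=manip.sense();print(s['t'],s['tcp_pos'],s['force'],s['finger_gap'])
print(manip.sign_off())
E
```

```text
dial 60.71077694235589
refr 28.56290711391496
20.625 [ 0.55282973 -0.23579247  0.12802447] [-8.47744183  4.86272111 21.1793143 ] 0.3108532842243607
the job is handed in; nothing more can be done
None
```

```bash
python3 - <<'E'
from h import *
o=cv2.imread('pics/scene0.png')[225:345,240:430]
try: a=manip.snapshot('scene')
except Exception as e: print(e); a=cv2.imread('pics/a12f.png')
cv2.imwrite('pics/cmp.png',cv2.resize(np.vstack([o,a[225:345,240:430]]),None,fx=2.4,fy=2.4))
E
```

```text
the job is handed in; nothing more can be done
```

```bash
python3 - <<'E'
import cv2,numpy as np
o=cv2.imread('pics/scene0.png')[225:345,240:430];a=cv2.imread('pics/a12f.png')
cv2.imwrite('pics/cmp.png',cv2.resize(np.vstack([o,a[225:345,240:430]]),None,fx=2.4,fy=2.4))
E
```

```text
(no output)
```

View pics/cmp.png

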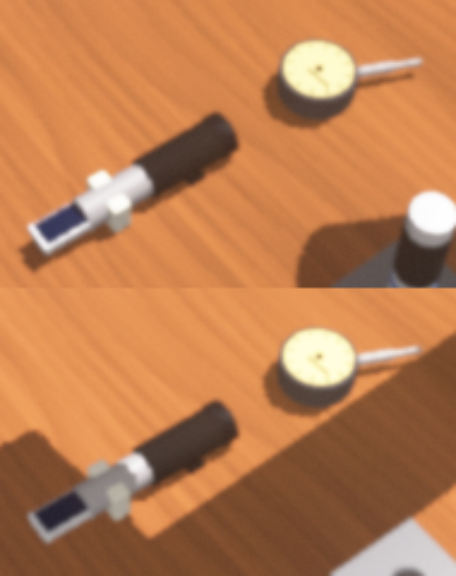

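The job is handed in at t = 20.6 s, with the arm still holding the gun pressed home on the nipple.

**What I did**
- **Dust cap:** I pushed it aside with the shut fingers until it hit its stop, at about 15 N. In the wrist picture it fits the fully open 44 mm, and later pictures still show it open.
- **Gun:** I gripped it in the holder and leaned it in the grip against the hole's edge to match the nipple's tilt, which I fitted at about 0.226 rad. The moves only allow turns about the vertical, so this was how I got the tilt.
- **Pressing:** I lowered it along the nipple's axis. The upward force on the tool rose, fell as the collar snapped through, then climbed to about 22 N with no further motion, so I take the collar to be at its stop.

**Last checks**
- The gun's blue ring lay 40.7 mm above the fully-down mouth position, against 40.6 mm measured on the gun. It was within about 0.7 mm of the nipple axis, so the gun is square to roughly 0.02 rad.
- Neither the gun's place in the grip nor the reading of the arm's position changed over the last two pushes.

**Checks that failed or disagreed**
- In the pictures the fingertips sat about 32 mm farther back along the tool than the description says. I went by the pictures.
- The last push also had a sideways part larger than the tilt alone explains: about 10 N across against 24 N up, after allowing for the gun's weight.
- A last pixel comparison around the dial gauge and refractometer differed a lot from the first picture. A picture from t = 14 s, after the arm had last been near them, shows both in their original places with only the shadows changed. I could not take a fresh one after handing in.

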